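Clamp the dust pipe on its sloping bracket with the U-bolt

TASK

Fit the dust pipe to the pick-up hood: lay the loose aluminium pipe in the two black saddles of the sloping bracket with its lower end pushed up against the rubber seal of the hood. Then take the small round-bow U-bolt, the one that fits this pipe, from the wooden rail and lower it over the pipe with both legs through the two holes of the bracket plate, right down until its bow rests on the pipe, ready for its nuts. Leave the other U-bolts and everything else lying on the bench where they are.

Things in the scene. Friction and masses are not known exactly. Their poses are not given: they have to be found in the camera images.
- bracket: Sloping steel bracket plate (110 x 108 x 6 mm), fixed on a 360 x 200 mm board behind the hood. Origin: middle of its upper face, half-way between its holes. z: square to the plate, leaning 30 degrees from vertical, over the hood (robot's side). x: up the slope, away from the robot, along the fitted pipe. y: hole to hole. Fitted pipe centre: x = -5, y = 0, z = +31 mm.
- hole_left (a point): Mouth of the bracket hole at y = +26.5 mm, x = 0 (bracket axes), level with the plate's upper face. Round, 14 mm wide, goes at right angles through the plate and the steel boss under it, 24 mm deep in all, and is open below. A 10 mm leg in it may lean up to 9 degrees: the U-bolt may sag a little down the slope when let go, which is all right.
- hole_right (a point): Mouth of the other, equal hole, at y = -26.5 mm.
- saddles (a point): Point on the fitted pipe's axis, 31 mm above the plate, straight above the plate's origin (bracket axes). Two black saddles with a 90 degree V, 15 mm long, 57 mm wide, tops 25 mm above the plate, stand 37.5 mm up and down the slope from it; 60 mm are free between them. Between pipe and plate are 12 mm.
- seal (a point): Middle of the hood's flat rubber seal (56 mm wide, in a 72 mm flange) at the low end, facing up the slope (+x of the bracket), 100 mm down from point saddles. The pipe's lower end goes against it. Below it the dark blue hood, 180 mm wide, 115 mm high, reaches towards the robot.
- pipe_center (a point): Middle of the loose aluminium pipe: 38 mm thick, 190 mm long, 0.15 to 0.31 kg, both ends alike; x is its axis. Starts level in two wooden V blocks (20 mm long, 116 mm apart) on a board whose top is 33 mm below the pipe's axis. It will not slide down the sloping saddles by itself: push it the last millimetres to the seal (1 to 3 N).
- ubolt_center (a point): Centre of the U-bolt that fits (0.11 to 0.22 kg): 10 mm round bar, round bow, legs 53 mm apart between centres, round ends, 100 mm long over all. z along the legs to the bow (top of bow at +50 mm, leg ends at -50 mm), y leg to leg, x square to the U. Starts hanging bow up on the rail. When home it lies 10 mm above the plate's origin, along the bracket's z.
- rail: Wooden board on edge, 270 mm long (its x), 38 mm thick, 130 mm high, on a 110 mm wide foot; origin at the middle of its underside. Three U-bolts hang astride it, 80 mm apart, in any order, legs down on both sides, their x axes along the rail. 10 mm are free between the wanted one's bow and the board's top.
- wide_ubolt_center (a point): Centre of a larger round-bow U-bolt on the rail (10 mm bar, 76 mm between leg centres, 120 mm long): not wanted.
- square_ubolt_center (a point): Centre of a square-bow U-bolt on the rail (10 mm bar, 62 mm between leg centres, 120 mm long): not wanted.
- spanner: Open-ended spanner lying on the bench, 170 mm long. Leave alone.
- hammer: Hammer lying on the bench, 280 mm long. Leave alone.
- glue: White glue bottle, 60 mm across, 170 mm tall, standing; origin at its foot. Leave alone.
- goblet: Turned wooden goblet, 64 mm across, 130 mm tall, standing; origin at its foot. Leave alone.
- candlestick: Turned wooden candlestick, 72 mm across, 180 mm tall, standing; origin at its foot. Leave alone.
- try_square: Try square lying flat, wooden stock 120 mm, steel blade 190 mm. Leave alone.
Things that resemble listed ones, but are neither listed nor needed, are in the scene too. What is shaped like the part that bears ubolt_center but green, orange or pink is not meant.

How it is judged (in metres and radians):
On the way, in this order (a step that is already met when the one before it is completed fails the run):
1. the pipe lies in both saddles of the bracket, its lower end against the seal (x of pipe_center in the frame of bracket between -0.009 and 0 m and y of pipe_center in the frame of bracket between -0.003 and 0.003 m and z of pipe_center in the frame of bracket between 0.028 and 0.034 m and angle between the x axis of pipe_center and the x axis of bracket, either way round below 0.052 rad), for 0.2 s.
2. the U-bolt is over the pipe with both legs through the plate's holes, bow on the pipe (x of ubolt_center in the frame of bracket between -0.008 and 0.008 m and y of ubolt_center in the frame of bracket between -0.004 and 0.004 m and z of ubolt_center in the frame of bracket between 0.006 and 0.014 m and angle between the z axis of ubolt_center and the z axis of bracket, either way round below 0.21 rad and angle between the y axis of ubolt_center and the y axis of bracket, either way round below 0.14 rad), for 0.2 s.
At the end, for the whole second after the job is handed in: Pipe in both saddles (axis within 3 mm and 3 degrees), lower end within 5 mm of the seal; the fitting U-bolt over it, both legs through the holes, its bow within 4 mm of resting on the pipe, square to the plate within 12 degrees; both let go and staying so (all of step 1 and all of step 2); the robot touches nothing.
It fails at once if one of the other U-bolts is moved by more than 30 mm (distance of any of wide_ubolt_center, square_ubolt_center from where it was at the start of the episode above 0.03 m).
It fails at once if a thing lying on the bench is moved by more than 30 mm or knocked over (distance of any of spanner, hammer, glue, goblet, candlestick, try_square from where it was at the start of the episode above 0.03 m or angle between any of glue, goblet, candlestick's own z axis and vertical above 0.5 rad).
It also fails if it takes over 56 s, if anything falls off the work surface, if the arm or the gripper's body presses on something with over 40 N, if the wrist force passes 120 N, or if a joint passes its speed limit or range.

ROBOT

A 6-joint arm with a two-finger parallel gripper is mounted at the origin on the work surface. World frame = base frame: x ahead of the robot, y to its left, z up, the work surface at z = 0. Lengths are in mm, angles in rad, forces in N, time in s.
With the tool pointing down it reaches from about 350 to 875 mm from the base axis. Payload 4.2 kg.
Tool frame: the origin (TCP) lies on the mounting face of the last link; the fingertips stand 173 mm ahead of it and the grasp point (between the pads) lies 155 mm ahead of it; z points along the fingers, y is the direction in which the jaws open and shut (so a half turn about z gives the same grasp; the last joint's range is limited). The gripper opens to 85 mm and grips with 20 to 120 N. Pads are 22 mm wide; open, the fingers measure 114 mm over their backs; the gripper's body (76 mm by 85 mm) begins 54 mm behind the grasp point. The pads swing forward as they close: fully open they stand 13 mm farther back than shut.
Start: joints at [1.46, 0.385, 0.008, 0, -1.194, -0.259], TCP at [225.86, 582.741, 404.712] pointing down, gripper open.
Joint ranges: [-3.14, 3.14], [-1.21, 2.06], [-1.07, 1.41], [-3.16, 2.05], [-2.99, -0.16], [-3.1, 3.1]. Speed limits (rad/s): [2.79, 2.79, 3.14, 3.14, 3.14, 3.14].

INTERFACE

Orientations are given as a unit quaternion [x, y, z, w].
In Python, from bench import arm gives the robot as it stands.
- The arm moves only by the shell command python3 -m jog 'ROWS' [OPENING]. ROWS is JSON, a list that holds one entry, the list of rows, each a list of 4 numbers: the shift along the tool's x, y, z in mm, then the turn about the tool's z in degrees. In form: [[[x, y, z, spin], ...]]. A call has exactly 5 rows; each row is the pose to reach, as a shift and turn from the pose measured when the call began, along the tool's axes at that moment; what a row does not reach only later rows make up. A row lasts 1/8 s, in which the tool goes at most 62.5 mm and 10.7 degrees, less where a joint would pass 70% of its speed; a pose out of reach is approached as far as the arm can. A call with a gripper value outside its range is refused whole. OPENING is the finger opening in mm, from 0 to 85.4, set as the call begins (- or left out, the last holds). The fingers move at their own pace and stop on an object; the grip force is fixed at half the most. Time passes only in rows, so rows that repeat a pose let the fingers close, or fill a call up. It gives the time, the measured TCP pose, the force and the opening at its end, in the units of the state.
- arm.read_state(): the state, without advancing time (a new reading comes with each control period).
- arm.get_image(name): name is "side" or "top"; returns (picture, depth): 384x512x3 uint8, blue, green, red; 384x512 float32, mm along the optical axis (not along the pixel's ray), 0 where there is no reading.
- arm.camera_params(name): a dict with "mtx" (3x3 intrinsics, pixels), "R" (3x3) and "t" (3): a world point X has camera coordinates R X + t. Camera axes: x right, y down, z forward; pixel columns grow to the right and rows downward; lengths in mm; the calibration is good to about 2 mm. A picture is of the moment at which its call begins. camera_params takes no time and is no camera call.
- arm.job_done(): hands the job in, once; it reports no verdict.
The state is a dict: "clock": time; "joints": joint angles; "joint_vel": joint speeds; "joint_efforts": joint torques, N m; "position": TCP position; "ee_rot": TCP orientation; "contact_force": force on the tool from outside, world axes, zero at the start; "wrist_torque": the same for the moment, N m; "gripper_width": finger opening in mm.
Only numpy, scipy, OpenCV 4.12 (cv2) and the standard library are available. Lean on these libraries where they do the work, as an engineer would, in place of code of your own. Each camera call takes 0.05 s, during which the arm holds its last target.

## Working session

There is one attempt and no reset: what is moved stays moved. The work goes in short steps, Python scripts to look and compute and a shell command to move; the robot and the scene stay as the last step left them, time stands still between calls to the robot, and variables do not carry over. Pictures are saved under pics/ and viewed, and the job is handed in when it is done.

```bash
ls; mkdir -p pics; python3 - <<'E'
from bench import arm
import cv2,numpy as np
s=arm.read_state();print(s)
for n in("side","top"):
    im,d=arm.get_image(n);cv2.imwrite(f"pics/{n}0.png",im);np.save(f"pics/{n}0_d.npy",d);print(arm.camera_params(n),(d>0).mean())
E
```

```text
pics
{'clock': 0.0, 'joints': array([ 1.45958428e+00,  3.85571166e-01,  6.59738334e-03, -4.79083266e-04,
       -1.19399962e+00, -2.58614272e-01]), 'joint_vel': array([0.00045613, 0.00101496, 0.00059672, 0.00101617, 0.0005918 ,
       0.00030227]), 'joint_efforts': array([-5.96813225e-04, -3.92292738e+01,  1.88400936e+01,  4.18624476e+00,
       -4.60044030e-03,  5.50314994e-07]), 'position': array([225.79417359, 582.56411731, 403.60416493]), 'ee_rot': array([ 9.82935361e-01, -1.83947933e-01, -1.41883124e-04,  1.10197512e-03]), 'contact_force': array([-0.69466361,  0.02142472,  0.76970497]), 'wrist_torque': array([ 0.03878425, -0.01508881,  0.02856202]), 'gripper_width': 85.02132211128561}
{'mtx': array([[385.52666659,   0.        , 254.0169413 ],
       [  0.        , 385.52666659, 194.69985084],
       [  0.        ,   0.        ,   1.        ]]), 'R': array([[-0.98518561, -0.17119898,  0.01001129],
       [-0.10831931,  0.57595398, -0.81027399],
       [ 0.13295204, -0.79935469, -0.58596572]]), 't': array([ 555.27954602,  145.99980005, 1339.92917046])} 0.9961802164713541
{'mtx': array([[436.90369037,   0.        , 260.6873847 ],
       [  0.        , 436.90369037, 198.44790395],
       [  0.        ,   0.        ,   1.        ]]), 'R': array([[-0.02054808, -0.99977633,  0.00500673],
       [-0.99388077,  0.01988279, -0.10865403],
       [ 0.10853018, -0.00720873, -0.99406702]]), 't': array([   8.38543911,  544.24112049, 1209.19856185])} 0.9958953857421875
```

View pics/side0.png

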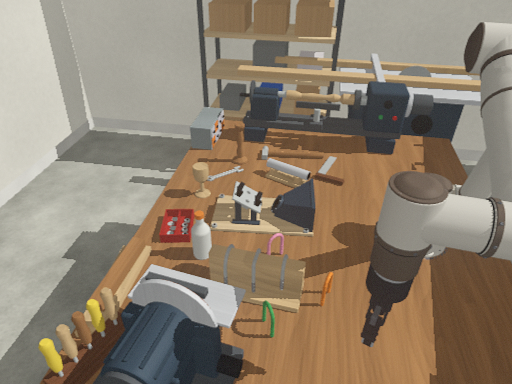

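View pics/top0.png

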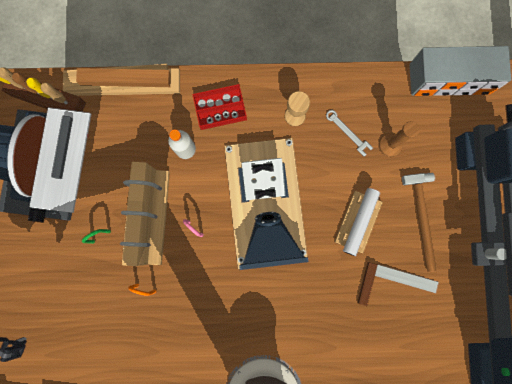

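The side view shows the rail with three U-bolts at about (226–284, 270), the bracket at (248, 200) and the pipe at (289, 170). The green, orange and pink U-shapes at (268, 318), (327, 290) and (276, 244) are decoys. In the top view the rail bolts are at (140, 183), (140, 213) and (135, 244). Next I'll look closer.

```bash
cat > h.py <<'E'
import numpy as np,cv2
from bench import arm
def P(n): 
    c=arm.camera_params(n); return np.array(c['mtx']),np.array(c['R']),np.array(c['t'])
def px2w(n,u,v,d):
    K,R,t=P(n); u=np.asarray(u,float);v=np.asarray(v,float);d=np.asarray(d,float)
    c=np.stack([(u-K[0,2])/K[0,0]*d,(v-K[1,2])/K[1,1]*d,d],-1)
    return (c-t)@R
def w2px(n,X):
    K,R,t=P(n); c=np.atleast_2d(X)@R.T+t; return c[:,:2]/c[:,2:]*[K[0,0],K[1,1]]+K[:2,2]
def ray_z(n,u,v,z):
    K,R,t=P(n); o=-R.T@t; r=R.T@np.array([(u-K[0,2])/K[0,0],(v-K[1,2])/K[1,1],1]); return o+r*(z-o[2])/r[2]
def cloud(n,d):
    v,u=np.mgrid[:d.shape[0],:d.shape[1]]; return px2w(n,u,v,d)
E
python3 - <<'E'
import cv2,numpy as np
s=cv2.imread('pics/side0.png');t=cv2.imread('pics/top0.png')
a=cv2.resize(s[225:345,190:350],None,fx=4,fy=4,interpolation=cv2.INTER_CUBIC)
b=cv2.resize(t[150:280,110:210],None,fx=4,fy=4,interpolation=cv2.INTER_CUBIC)
cv2.imwrite('pics/c1.png',a);cv2.imwrite('pics/c2.png',b)
c=cv2.resize(t[130:280,220:390],None,fx=4,fy=4,interpolation=cv2.INTER_CUBIC)
cv2.imwrite('pics/c3.png',c)
cv2.imwrite('pics/c4.png',cv2.resize(s[150:240,200:360],None,fx=4,fy=4,interpolation=cv2.INTER_CUBIC))
E
```

```text
(no output)
```

View pics/c1.png

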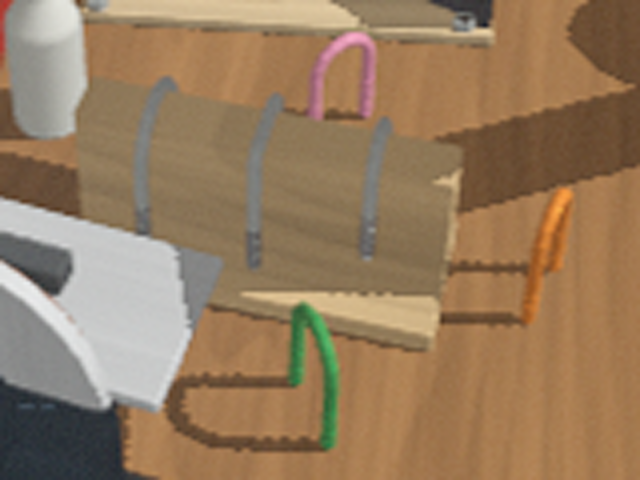

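View pics/c2.png

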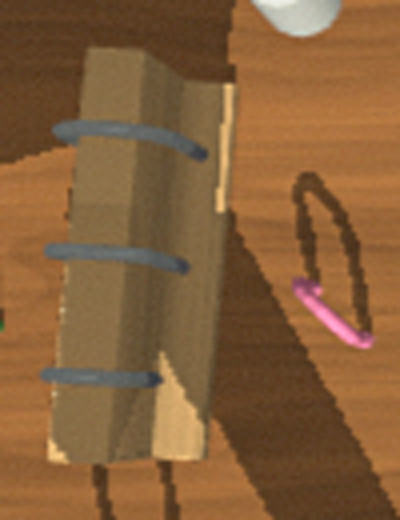

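View pics/c3.png

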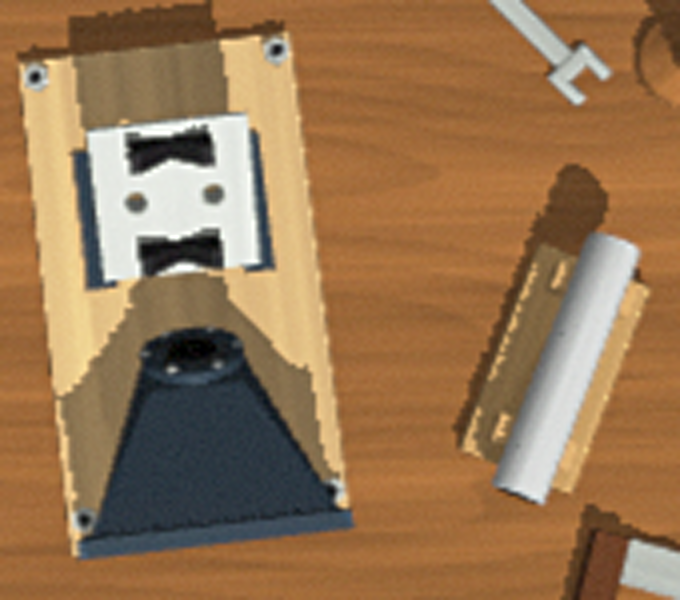

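View pics/c4.png

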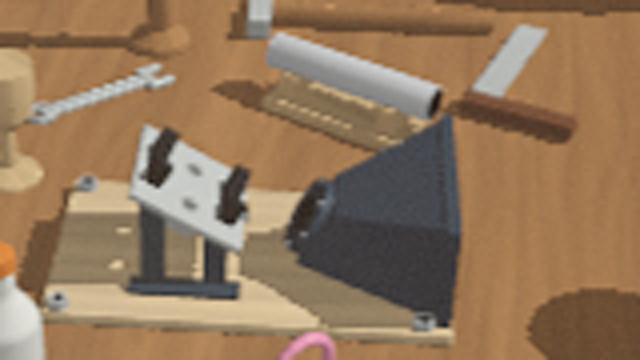

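Bow spans in the top crop: the bolt at row 183 spans about 38 px, row 213 about 36 px, row 244 about 30 px. The last looks like the small one. I'll check it in 3D and measure the bracket, pipe and rail.

```bash
python3 - <<'E'
from h import *
np.set_printoptions(suppress=True,precision=1)
for n in('top','side'):
    im=cv2.imread(f'pics/{n}0.png').astype(int);d=np.load(f'pics/{n}0_d.npy');C=cloud(n,d)
    hsv=cv2.cvtColor(im.astype(np.uint8),cv2.COLOR_BGR2HSV)
    reg=np.zeros(d.shape,bool)
    if n=='top': reg[155:275,112:165]=1
    else: reg[235:300,205:310]=1
    m=reg&(hsv[...,1]<75)&(C[...,2]>40)&(C[...,2]<200)
    k,l,st,ce=cv2.connectedComponentsWithStats(m.astype(np.uint8))
    for i in range(1,k):
        if st[i,4]>25:
            p=C[l==i]; print(n,st[i],p.min(0),p.max(0),'mean',p.mean(0))
            q=p[p[:,2]>p[:,2].max()-25]; print('   top pts',len(q),q.mean(0),q.min(0),q.max(0))
# rail top
d=np.load('pics/top0_d.npy');C=cloud('top',d);reg=np.zeros(d.shape,bool);reg[155:275,112:170]=1
m=reg&(abs(C[...,2]-130)<5);p=C[m];c,s,a=cv2.minAreaRect(p[:,:2].astype(np.float32));print('railtop',c,s,a,np.median(p[:,2]))
E
```

```text
top [123 180  38  10 157] [573.5 278.   40. ] [594.9 358.9 148.7] mean [580.8 310.9 122.4]
   top pts 106 [581.6 317.5 137.8] [574.6 282.3 124.6] [588.1 355.4 148.7]
top [121 211  35   7 136] [495.1 291.9  44.4] [509.8 359.3 142. ] mean [501.3 317.3 124.4]
   top pts 108 [501.9 323.4 136.3] [495.8 292.6 118.8] [507.3 359.3 142. ]
top [120 242  30   5 113] [416.5 302.7  60.7] [427.7 360.9 152.7] mean [422.1 323.4 131.9]
   top pts 86 [422.6 329.4 142.8] [416.6 303.6 127.9] [427.7 360.9 152.7]
side [205 235   7  16  94] [636.2 205.3  40.1] [680.5 318.3 131.4] mean [672.  228.3  69.9]
   top pts 2 [636.2 313.4 130.6] [636.2 308.4 129.9] [636.3 318.3 131.4]
side [205 244  41  56 829] [504.7 290.   44.4] [610.4 518.9 187.7] mean [563.9 456.2 154.3]
   top pts 638 [558.9 487.4 166.6] [504.8 454.3 162.8] [610.4 518.9 187.7]
side [251 248  10  42 186] [494.5 295.6  40.2] [514.4 362.7 142.8] mean [504.3 345.4 106.9]
   top pts 93 [502.8 335.6 135. ] [494.5 295.6 119.2] [511.5 362.3 142.8]
side [280 254   8  36 148] [417.1 310.6  40.7] [431.7 364.6 153. ] mean [424.5 351.  116.1]
   top pts 70 [423.6 342.2 142.4] [417.1 310.6 128.4] [431.  361.9 153. ]
railtop (502.49432373046875, 323.89703369140625) (70.85111999511719, 269.2844543457031) 87.11912536621094 128.9222894644194
```

```bash
python3 - <<'E'
from h import *
np.set_printoptions(suppress=True,precision=2)
def planefit(p):
    c=np.median(p,0)
    for _ in range(4):
        u,s,v=np.linalg.svd(p-c,full_matrices=False);nrm=v[2];r=(p-c)@nrm;p=p[abs(r)<3];c=p.mean(0)
    return c,nrm*np.sign(nrm[2]),abs(r).mean(),len(p)
for n in('top','side'):
    im=cv2.imread(f'pics/{n}0.png');d=np.load(f'pics/{n}0_d.npy');C=cloud(n,d);hsv=cv2.cvtColor(im,cv2.COLOR_BGR2HSV)
    H,S,V=cv2.split(hsv)
    reg=np.zeros(d.shape,bool)
    if n=='top': reg[155:205,238:290]=1
    else: reg[178:218,225:268]=1
    m=reg&(S<40)&(V>150)
    p=C[m]; c,nn,r,k=planefit(p);print(n,'plate',c,nn,r,k,'tilt',np.degrees(np.arccos(nn[2])))
    # pipe
    reg[:]=0
    if n=='top': reg[180:262,335:385]=1
    else: reg[155:182,262:315]=1
    m=reg&(S<40)&(V>110)
    kk,l,st,ce=cv2.connectedComponentsWithStats(m.astype(np.uint8));i=1+np.argmax(st[1:,4]);p=C[l==i]
    p=p[p[:,2]>35]
    c=p[:,:2].mean(0);u,s,v=np.linalg.svd(p[:,:2]-c);
    print(n,'pipe',st[i],p.mean(0),'zmax',np.percentile(p[:,2],[2,50,98]),'dir',v[0]); t=(p[:,:2]-c)@v[0];w=(p[:,:2]-c)@v[1];print(t.min(),t.max(),w.min(),w.max(),'mid',c+v[0]*(t.min()+t.max())/2)
    hi=p[p[:,2]>p[:,2].max()-4];print('hi',hi.mean(0),len(hi))
E
```

```text
top plate [593.29 -10.77  82.23] [-0.99 -0.14  0.03] 1.4091972145811071 70 tilt 88.21941404784818
top pipe [343 189  37  67 868] [ 470.76 -278.11   61.7 ] zmax [51.3  62.41 68.3 ] dir [-0.91  0.41]
-97.28551957873078 92.3281023322732 -16.5738543713027 20.859172083627406 mid [ 473.03 -279.11]
hi [ 470.64 -277.55   68.  ] 56
side plate [582.95   1.07  78.57] [-0.56 -0.51  0.65] 1.4075020384188843 50 tilt 49.125935824703994
side pipe [267 158  43  22 375] [ 470.92 -264.86   62.32] zmax [39.6  59.9  70.79] dir [-0.21  0.98]
-76.12285678858565 1335.5588619290045 -82.95067643786103 194.63772549427347 mid [340.49 351.2 ]
hi [ 384.72 1082.05  897.89] 2
```

```bash
python3 - <<'E'
from h import *
np.set_printoptions(suppress=True,precision=1)
im=cv2.imread('pics/top0.png');d=np.load('pics/top0_d.npy');C=cloud('top',d)
for v in range(160,204,4):
    print(v,[ (int(C[v,u,2]),int(C[v,u,0])) for u in range(244,290,6)])
from scipy.optimize import least_squares
hsv=cv2.cvtColor(im,cv2.COLOR_BGR2HSV)
reg=np.zeros(d.shape,bool);reg[158:202,240:290]=1
m=reg&(hsv[...,1]<60)&(hsv[...,2]>130)
p=C[m];print(len(p),p.mean(0))
rng=np.random.default_rng(0);best=0
for _ in range(500):
    q=p[rng.choice(len(p),3,False)];n=np.cross(q[1]-q[0],q[2]-q[0]);n/=np.linalg.norm(n)+1e-9
    if abs(n[2])<.7: continue
    i=abs((p-q[0])@n)<2
    if i.sum()>best:best=i.sum();I=i
q=p[I];c=q.mean(0);n=np.linalg.svd(q-c)[2][2];n*=np.sign(n[2]);print(best,c,n,np.degrees(np.arccos(n[2])),'yaw',np.degrees(np.arctan2(-n[1],-n[0])))
print(q.min(0),q.max(0))
# plate rays
K,R,t=P('top');o=-R.T@t
for u,v in [(242,162.5),(281,158),(287.5,197),(246,200),(253.75,180.75),(273.25,178.5)]:
    r=R.T@np.array([(u-K[0,2])/K[0,0],(v-K[1,2])/K[1,1],1]);print((u,v),o+r*((c-o)@n)/(r@n))
E
python3 - <<'E'
import cv2
cv2.imwrite('pics/c5.png',cv2.resize(cv2.imread('pics/top0.png')[150:235,228:298],None,fx=7,fy=7,interpolation=cv2.INTER_NEAREST))
cv2.imwrite('pics/c6.png',cv2.resize(cv2.imread('pics/side0.png')[175:230,220:300],None,fx=8,fy=8,interpolation=cv2.INTER_NEAREST))
E
```

```text
160 [(5, 660), (10, 659), (10, 659), (110, 638), (111, 638), (107, 638), (108, 638), (8, 657)]
164 [(102, 630), (107, 629), (107, 628), (107, 628), (108, 627), (101, 629), (102, 628), (8, 645)]
168 [(104, 619), (101, 619), (122, 615), (103, 618), (121, 614), (97, 618), (98, 618), (12, 633)]
172 [(95, 609), (92, 610), (120, 604), (94, 609), (92, 609), (97, 607), (90, 608), (10, 622)]
176 [(91, 599), (93, 598), (88, 599), (88, 599), (85, 599), (11, 610), (81, 599), (10, 610)]
180 [(83, 589), (80, 590), (84, 589), (81, 589), (87, 588), (76, 589), (81, 588), (9, 598)]
184 [(78, 579), (78, 579), (75, 579), (73, 579), (79, 578), (76, 578), (72, 578), (21, 585)]
188 [(17, 576), (74, 568), (72, 568), (72, 568), (68, 568), (66, 568), (69, 567), (11, 575)]
192 [(17, 565), (67, 558), (75, 557), (75, 556), (79, 556), (94, 554), (63, 557), (16, 562)]
196 [(14, 554), (59, 548), (88, 544), (71, 546), (1261, 409), (85, 544), (10, 552), (11, 551)]
200 [(18, 541), (11, 542), (9, 542), (11, 541), (8, 541), (9, 541), (9, 540), (8, 540)]
1181 [592.9 -10.   84.6]
744 [592.7  -9.1  84.2] [-0.5 -0.   0.9] 30.017620667895592 yaw 5.475188211218659
[540.2 -67.5  54.4] [643.6  46.5 112.3]
(242, 162.5) [633.1  45.9 110.5]
(281, 158) [643.3 -58.7 110.6]
(287.5, 197) [544.3 -77.2  52.7]
(246, 200) [538.   38.4  55.4]
(253.75, 180.75) [587.4  15.6  82.6]
(273.25, 178.5) [592.6 -37.6  82.6]
```

View pics/c5.png

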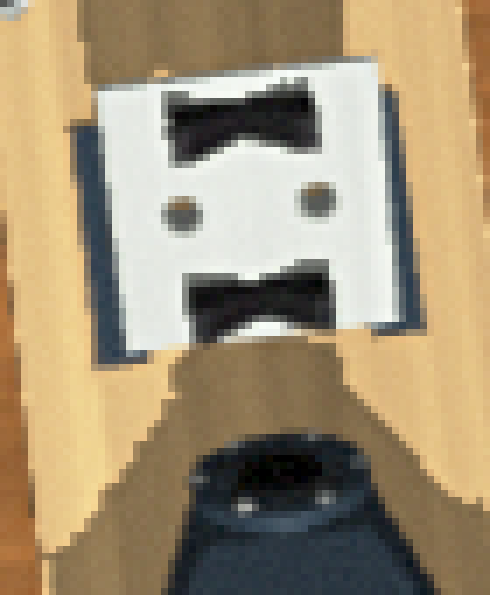

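View pics/c6.png

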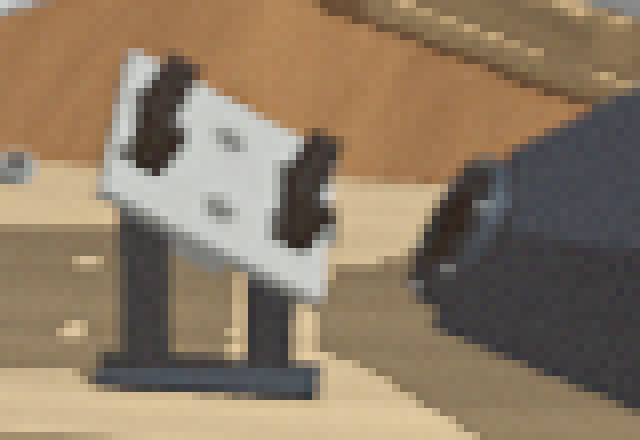

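```bash
python3 - <<'E'
from h import *
np.set_printoptions(suppress=True,precision=2)
def ray(n,u,v):
    K,R,t=P(n);o=-R.T@t;r=R.T@np.array([(u-K[0,2])/K[0,0],(v-K[1,2])/K[1,1],1]);return o,r/np.linalg.norm(r)
def tri(a,b):
    o1,r1=ray('top',*a);o2,r2=ray('side',*b)
    A=np.stack([r1,-r2],1);s=np.linalg.lstsq(A,o2-o1,rcond=None)[0];p,q=o1+s[0]*r1,o2+s[1]*r2
    return (p+q)/2,np.linalg.norm(p-q)
L=tri((253.4,180.2),(246.6,200.5));Rr=tri((272.9,178.1),(248.25,191.9));print('holes',L,Rr,(L[0]+Rr[0])/2,np.linalg.norm(L[0]-Rr[0]))
# side plane
im=cv2.imread('pics/side0.png');d=np.load('pics/side0_d.npy');C=cloud('side',d);hsv=cv2.cvtColor(im,cv2.COLOR_BGR2HSV)
for n,box in (('top',(158,202,240,290)),('side',(180,214,231,263))):
    im=cv2.imread(f'pics/{n}0.png');d=np.load(f'pics/{n}0_d.npy');C=cloud(n,d);hsv=cv2.cvtColor(im,cv2.COLOR_BGR2HSV)
    reg=np.zeros(d.shape,bool);reg[box[0]:box[1],box[2]:box[3]]=1
    m=reg&(hsv[...,1]<60)&(hsv[...,2]>150);p=C[m]
    yaw=np.radians(5.5);nn=np.array([-.5*np.cos(yaw),-.5*np.sin(yaw),.866]);h=p@nn;md=np.median(h);i=abs(h-md)<4
    q=p[i];c=q.mean(0);f=np.linalg.svd(q-c)[2][2];f*=np.sign(f[2]);print(n,i.sum(),len(p),c,f,'offset along nominal normal',np.median(q@nn), 'at hole mid', ((L[0]+Rr[0])/2)@nn)
    xb=np.array([.866*np.cos(yaw),.866*np.sin(yaw),.5]);yb=np.array([-np.sin(yaw),np.cos(yaw),0]);print('x ext',np.percentile(q@xb,[.5,99.5]).mean(),'y',np.percentile(q@yb,[.5,99.5]).mean(), 'holes',((L[0]+Rr[0])/2)@xb,((L[0]+Rr[0])/2)@yb)
# base board yaw from depth
d=np.load('pics/top0_d.npy');C=cloud('top',d);
# pipe axis: bright points
im=cv2.imread('pics/top0.png');hsv=cv2.cvtColor(im,cv2.COLOR_BGR2HSV)
E
```

```text
holes (array([588.09,  16.52,  88.18]), np.float64(0.00881868619102086)) (array([592.48, -36.57,  87.6 ]), np.float64(0.8121286995719776)) [590.28 -10.03  87.89] 53.267420189484746
top 1006 1121 [592.91  -9.42  84.61] [-0.5  -0.05  0.87] offset along nominal normal -221.40019008807246 at hole mid -217.18892258319582
x ext 550.6761281672218 y -66.63681903039586 holes 551.9470944508384 -66.55568818621184
side 354 381 [590.67  -3.9   87.7 ] [-0.5  -0.05  0.87] offset along nominal normal -217.88115708661772 at hole mid -217.18892258319582
x ext 550.3173408186988 y -69.67192948002437 holes 551.9470944508384 -66.55568818621184
```

```bash
python3 - <<'E'
from h import *
np.set_printoptions(suppress=True,precision=2)
d=np.load('pics/top0_d.npy');C=cloud('top',d)
for b in [(300,340,60,160),(300,340,340,440),(270,290,300,350),(75,105,270,330),(120,160,320,360),(205,240,90,110),(110,130,100,180)]:
    print('top',b,np.median(C[b[0]:b[1],b[2]:b[3],2]),C[b[0]:b[1],b[2]:b[3],:2].reshape(-1,2).mean(0))
d=np.load('pics/side0_d.npy');C=cloud('side',d)
for b in [(330,370,280,340),(250,300,340,360),(195,225,325,350),(175,190,320,370),(140,150,330,400),(210,235,180,190)]:
    print('side',b,np.median(C[b[0]:b[1],b[2]:b[3],2]),C[b[0]:b[1],b[2]:b[3],:2].reshape(-1,2).mean(0))
# pipe both views
for n,b in(('top',(180,262,335,385)),('side',(155,182,262,315))):
    im=cv2.imread(f'pics/{n}0.png');d=np.load(f'pics/{n}0_d.npy');C=cloud(n,d);hsv=cv2.cvtColor(im,cv2.COLOR_BGR2HSV)
    reg=np.zeros(d.shape,bool);reg[b[0]:b[1],b[2]:b[3]]=1
    m=reg&(hsv[...,1]<45)&(hsv[...,2]>120)&(C[...,2]>45)&(C[...,2]<80)&(C[...,1]<-200)&(C[...,1]>-340)
    m=cv2.morphologyEx(m.astype(np.uint8),cv2.MORPH_OPEN,np.ones((2,2)))>0
    p=C[m]
    from scipy.optimize import least_squares
    def f(x):
        yaw,y0,z0=x; D=np.array([np.cos(yaw),np.sin(yaw),0]);q=p-np.array([470,y0,z0]);q=q-np.outer(q@D,D);return np.linalg.norm(q,axis=1)-19
    r=least_squares(f,[-.42,-278,50],loss='soft_l1');yaw,y0,z0=r.x;D=np.array([np.cos(yaw),np.sin(yaw),0]);s=(p-[470,y0,z0])@D
    a,bb=np.percentile(s,[.3,99.7]);print(n,len(p),np.degrees(yaw),z0,'len',bb-a,'mid',np.array([470,y0,z0])+D*(a+bb)/2,abs(r.fun).mean())
E
```

```text
top (300, 340, 60, 160) -0.8541334439701613 [214.21 428.05]
top (300, 340, 340, 440) -1.4568694741805832 [ 197.39 -358.23]
top (270, 290, 300, 350) -1.3314048805848664 [ 311.85 -179.58]
top (75, 105, 270, 330) -1.3434014258516591 [ 864.66 -123.25]
top (120, 160, 320, 360) -1.4258901138433016 [ 716.41 -237.78]
top (205, 240, 90, 110) -0.7579224130106257 [487.7  456.52]
top (110, 130, 100, 180) -1.3224561597702666 [788.56 349.64]
side (330, 370, 280, 340) 0.929335673913407 [333.46 499.61]
side (250, 300, 340, 360) 1.393234914876043 [225.77 219.84]
side (195, 225, 325, 350) 1.65748566951206 [264.04 -98.16]
side (175, 190, 320, 370) 2.6653730450077626 [ 233.1  -289.87]
side (140, 150, 330, 400) 4.534294298302182 [ 138.94 -607.3 ]
side (210, 235, 180, 190) 9.373598898475413 [801.12  81.61]
top 830 -23.891159250935154 45.668916910191086 len 195.3314351663695 mid [ 474.47 -281.99   45.67] 3.7515045359056565
side 319 -24.117250567513217 49.1766076782517 len 723.4556027036964 mid [ 219.05 -173.29   49.18] 11.550135661852229
```

```bash
cat >> h.py <<'E'
def heading(q):
    x,y,z,w=q; return np.degrees(np.arctan2(2*(x*y+z*w),1-2*(y*y+z*z)))
def delta(target,psi,s=None):
    "world target TCP + heading of tool x -> tool-frame shift and spin"
    s=s or arm.read_state(); p=np.array(s['position']);h=heading(s['ee_rot']);a=np.radians(h)
    d=np.array(target)-p; R=np.array([[np.cos(a),np.sin(a),0],[np.sin(a),-np.cos(a),0],[0,0,-1]])
    sp=-((psi-h+180)%360-180)
    print('at',p.round(1),'h',round(h,2),'shift',(R@d).round(1),'spin',round(sp,2),'F',np.round(s['contact_force'],1),'w',round(s['gripper_width'],1),'t',s['clock'])
E
python3 - <<'E'
from h import *
np.set_printoptions(suppress=True,precision=1)
im=cv2.imread('pics/top0.png');hsv=cv2.cvtColor(im,cv2.COLOR_BGR2HSV)
m=np.zeros(im.shape[:2],np.uint8);b=(180,262,335,388);m[b[0]:b[1],b[2]:b[3]]=((hsv[...,1]<60)&(hsv[...,2]>90))[b[0]:b[1],b[2]:b[3]]
m=cv2.morphologyEx(m,cv2.MORPH_OPEN,np.ones((3,3)))
cs=cv2.findContours(m,0,2)[0];c=max(cs,key=cv2.contourArea);r=cv2.minAreaRect(c);print(r,cv2.contourArea(c))
print(ray_z('top',*r[0],50))
bx=cv2.boxPoints(r);W=np.array([ray_z('top',*q,50) for q in bx]);print(W)
e=W-np.roll(W,1,0);print(np.linalg.norm(e,axis=1),np.degrees(np.arctan2(e[:,1],e[:,0])))
o=cv2.resize(im[175:265,330:395],None,fx=6,fy=6,interpolation=0);cv2.polylines(o,[((bx+.5-[330,175])*6).astype(int)],1,(0,0,255),1);cv2.imwrite('pics/p1.png',o)
delta((470,-280,330),-24)
E
```

```text
((361.2908630371094, 221.2519989013672), (14.29073715209961, 68.91656494140625), 21.250505447387695) 879.0
[ 472.8 -280.4   50. ]
[[ 392.6 -223.9   50. ]
 [ 569.6 -301.2   50. ]
 [ 554.3 -337.8   50. ]
 [ 377.7 -260.    50. ]]
[ 39.1 193.2  39.7 193. ] [  67.6  -23.6 -112.7  156.2]
at [225.8 582.6 403.7] h -21.19 shift [539.5 716.   73.7] spin 2.81 F [ 0.5 -0.1  0.3] w 85.1 t 0.1
```

View pics/p1.png

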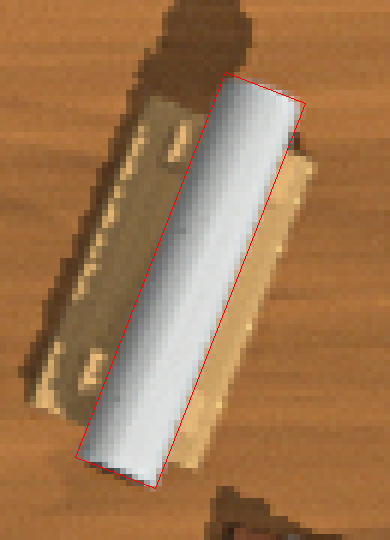

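Candidates, by top-view pixel: wide bow (140,185), square bow (138,213), small round bow (135,244, 58–63 mm over the legs, bow top about 151 mm, as described). The decoys are green (96,236), orange (142,291) and pink (193,230). I choose (135,244). The crop showed a narrow round bow there, nearest the rail's near end. The red box fits the pipe: centre (473,-280), 193 mm long, heading -23.7°. Next I'll move to the pipe.

```bash
python3 -m jog '[[[36,48,0,0],[72,96,0,0],[108,144,0,0],[144,191,0,0],[180,239,0,0]]]' 70; python3 -m jog '[[[36,48,0,0],[72,96,0,0],[108,144,0,0],[144,191,0,0],[180,239,0,0]]]';python3 -m jog '[[[36,48,0,0],[72,96,0,0],[108,144,10,1],[144,191,30,2],[180,235,60,2.5]]]'; python3 -c "
from h import *
delta((477.4,-282.4,204),-23.7)"
```

```text
clock: 0.72
position: [307.3, 292.6, 404.0]
ee_rot: [0.983, -0.184, -0.0, 0.001]
contact_force: [0.7, 0.4, 0.9]
gripper_width: 70.3
clock: 1.35
position: [388.7, 2.9, 404.7]
ee_rot: [0.983, -0.183, 0.0, 0.001]
contact_force: [0.9, 1.6, 0.3]
gripper_width: 69.9
clock: 1.98
position: [471.7, -282.1, 345.8]
ee_rot: [0.979, -0.205, 0.001, 0.001]
contact_force: [1.0, 0.1, -0.3]
gripper_width: 69.8
at [ 471.7 -282.1  345.8] h -23.68 shift [  5.3  -2.  141.8] spin 0.02 F [ 1.   0.1 -0.3] w 69.8 t 1.975
```

```bash
python3 -m jog '[[[5,-2,30,0],[5,-2,60,0],[5,-2,90,0],[5,-2,110,0],[5,-2,110,0]]]'; python3 - <<'E'
from h import *
delta((477.4,-282.4,204),-23.7)
for n,b in(('top',(150,290,310,420)),('side',(120,200,240,340))):
    im,d=arm.get_image(n);cv2.imwrite(f'pics/g1{n}.png',cv2.resize(im[b[0]:b[1],b[2]:b[3]],None,fx=4,fy=4))
E
```

```text
clock: 2.6
position: [476.7, -282.4, 234.0]
ee_rot: [0.979, -0.205, -0.001, 0.001]
contact_force: [-0.2, 0.1, 0.1]
gripper_width: 70.1
at [ 476.7 -282.4  234. ] h -23.7 shift [ 0.7 -0.3 30. ] spin -0.0 F [-0.2  0.1  0.1] w 70.1 t 2.6
```

View pics/g1top.png

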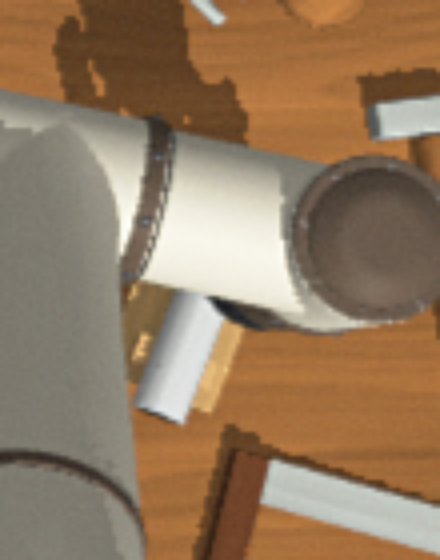

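View pics/g1side.png

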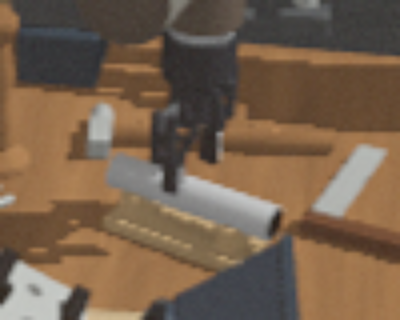

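The gripper straddles the pipe at about (172,180) in the side crop, with one finger on each side. Now I'll descend and grip.

```bash
python3 -m jog '[[[1,0,15,0],[1,0,29,0],[1,0,29,0],[1,0,29,0],[1,0,29,0]]]';  python3 -m jog '[[[0,0,0,0],[0,0,0,0],[0,0,0,0],[0,0,0,0],[0,0,0,0]]]' 25; python3 -m jog '[[[0,0,0,0],[0,0,0,0],[0,0,-5,0],[0,0,-10,0],[0,0,-20,0]]]'; python3 -m jog '[[[0,0,-50,0],[0,0,-90,0],[0,0,-110,0],[0,0,-110,0],[0,0,-110,0]]]'; python3 - <<'E'
from h import *
O=np.array([590.7,-10.6,85.5]);y=np.radians(5.5)
xb=np.array([.866*np.cos(y),.866*np.sin(y),.5]);zb=np.array([-.5*np.cos(y),-.5*np.sin(y),.866])
print(O+31*zb, O+31*zb+5*xb)
delta(O+31*zb+5*xb+[0,0,155],5.5)
for n,b in(('side',(100,200,220,360)),):
    im,d=arm.get_image(n);cv2.imwrite(f'pics/g2{n}.png',cv2.resize(im[b[0]:b[1],b[2]:b[3]],None,fx=4,fy=4))
E
```

```text
clock: 3.32
position: [478.8, -283.2, 207.6]
ee_rot: [0.979, -0.205, 0.002, 0.001]
contact_force: [0.4, 0.1, 0.2]
gripper_width: 69.8
clock: 3.95
position: [478.5, -284.2, 208.7]
ee_rot: [0.979, -0.205, 0.002, 0.002]
contact_force: [-2.4, -5.9, 3.7]
gripper_width: 36.4
clock: 4.58
position: [478.3, -283.9, 228.6]
ee_rot: [0.979, -0.205, 0.001, 0.002]
contact_force: [-0.2, -0.4, -2.2]
gripper_width: 35.8
clock: 5.2
position: [477.5, -283.2, 337.6]
ee_rot: [0.979, -0.205, 0.0, 0.001]
contact_force: [0.4, 0.7, -2.8]
gripper_width: 36.2
[575.27135893 -12.08560916 112.346     ] [579.58142446 -11.67059706 114.846     ]
at [ 477.5 -283.2  337.6] h -23.64 shift [ -15.4 -289.6   67.7] spin -29.14 F [ 0.4  0.7 -2.8] w 36.2 t 5.2
```

View pics/g2side.png

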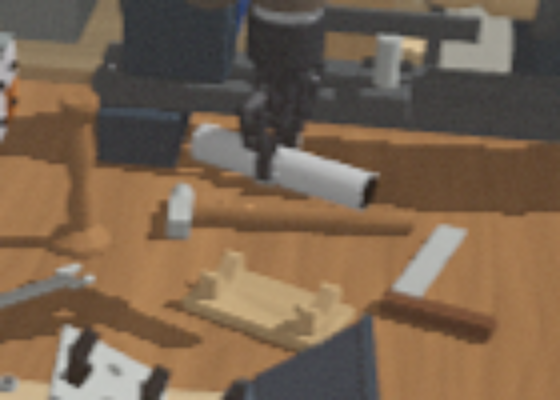

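The pipe is held level, clear of its blocks (side crop around (285,165)). Next I'll carry it above the bracket, offset up the slope so its low end clears the flange.

```bash
python3 -c "
from h import *
delta((596.7,-10,315),5.5)"; python3 -m jog '[[[0,-50,0,-6],[0,-110,0,-12],[0,-170,0,-18],[0,-220,0,-24],[0,-260,0,-29]]]'; python3 -c "
from h import *
delta((596.7,-10,315),5.5)"
```

```text
at [ 477.6 -283.2  337.2] h -23.64 shift [  -0.4 -298.    22.2] spin -29.14 F [ 0.2  0.4 -3.3] w 36.1 t 5.25
clock: 5.88
position: [582.3, -43.0, 334.7]
ee_rot: [0.999, 0.049, -0.002, 0.002]
contact_force: [0.7, -0.3, -3.0]
gripper_width: 36.5
at [582.3 -43.  334.7] h 5.6 shift [ 17.6 -31.4  19.7] spin 0.1 F [ 0.7 -0.3 -3. ] w 36.5 t 5.875
```

```bash
python3 -m jog '[[[9,-16,10,0],[17.5,-31.5,20,0.1],[17.5,-31.5,20,0.1],[17.5,-31.5,20,0.1],[17.5,-31.5,20,0.1]]]'; python3 - <<'E'
from h import *
delta((596.7,-10,298),5.5)
for n,b in(('side',(130,230,200,340)),('top',(120,260,210,320))):
    im,d=arm.get_image(n);cv2.imwrite(f'pics/g3{n}.png',cv2.resize(im[b[0]:b[1],b[2]:b[3]],None,fx=4,fy=4))
E
```

```text
clock: 6.5
position: [596.4, -10.9, 314.9]
ee_rot: [0.999, 0.047, -0.002, 0.002]
contact_force: [-0.6, 0.0, -3.3]
gripper_width: 36.5
at [596.4 -10.9 314.9] h 5.42 shift [ 0.4 -0.8 16.9] spin -0.08 F [-0.6  0.  -3.3] w 36.5 t 6.5
```

View pics/g3side.png

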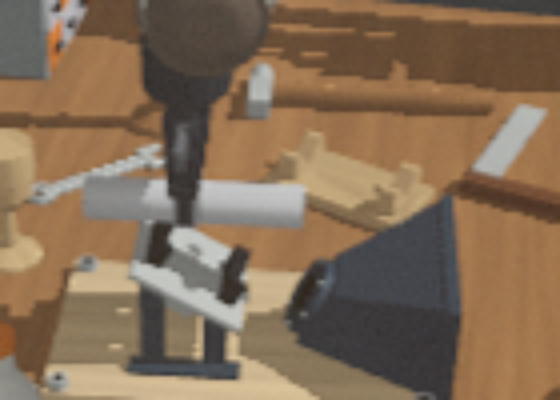

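View pics/g3top.png

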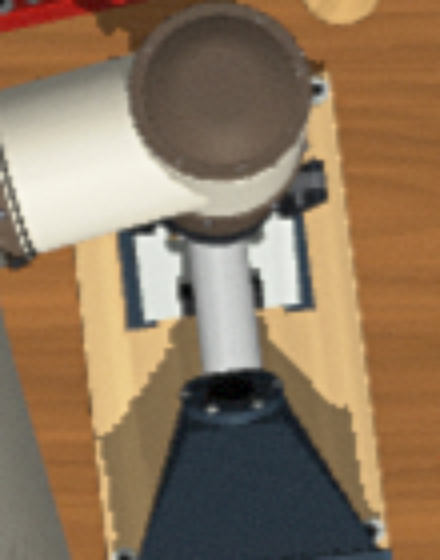

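```bash
python3 - <<'E'
from h import *
np.set_printoptions(suppress=True,precision=2)
im,d=arm.get_image('top');hsv=cv2.cvtColor(im,cv2.COLOR_BGR2HSV)
C=cloud('top',d)
print('pipe top z',np.median(C[190:208,262:270,2]))
for v in range(184,212,3):
    m=(hsv[v,:,1]<45)&(hsv[v,:,2]>80)&(C[v,:,2]>120)
    u=np.where(m[250:290])[0]+250
    if len(u)>5:
        a,b=u.min(),u.max(); w=ray_z('top',(a+b)/2,v,156); print(v,a,b,w[:2], 'yb',w[:2]@[-np.sin(np.radians(5.5)),np.cos(np.radians(5.5))])
E
```

```text
pipe top z 170.85681525638375
184 257 271 [567.44 -10.96] yb -65.29237065087759
187 258 271 [559.69 -12.07] yb -65.65476768328988
190 258 272 [551.95 -13.18] yb -66.01662374643105
193 258 272 [544.24 -13.01] yb -65.11234386075589
196 259 273 [536.5  -15.39] yb -66.7387178028792
199 259 273 [528.82 -15.22] yb -65.83524285153644
202 259 273 [521.15 -15.05] yb -64.93312294184761
205 260 274 [513.44 -17.43] yb -66.55599165963736
208 260 274 [505.79 -17.26] yb -65.6546726827669
211 260 274 [498.16 -17.09] yb -64.75470249513874
```

```bash
python3 -m jog '[[[0.4,0,6,0],[0.4,0,12,0],[0.4,0,15,0],[0.4,0,17,0],[0.4,0,17,0]]]';python3 -m jog '[[[0,0,2,0],[0,0,3,0],[-1,0,4,0],[-1,0,5,0],[-1,0,6,0]]]'
```

```text
clock: 7.28
position: [596.8, -10.6, 297.9]
ee_rot: [0.999, 0.048, -0.002, 0.002]
contact_force: [-0.2, 0.7, -2.5]
gripper_width: 36.4
clock: 7.9
position: [596.5, -11.0, 295.2]
ee_rot: [0.999, 0.048, 0.0, 0.002]
contact_force: [-4.9, -2.9, 14.3]
gripper_width: 36.0
```

```bash
python3 -m jog '[[[-1,0,4,0],[-2,0,6,0],[-3,0,8,0],[-4,0,10,0],[-4,0,10,0]]]'; python3 - <<'E'
from h import *
for n,b in(('side',(130,230,200,340)),):
    im,d=arm.get_image(n);cv2.imwrite(f'pics/g4{n}.png',cv2.resize(im[b[0]:b[1],b[2]:b[3]],None,fx=4,fy=4))
E
```

```text
clock: 8.52
position: [593.8, -11.4, 291.9]
ee_rot: [0.999, 0.049, 0.005, 0.003]
contact_force: [-7.4, -0.8, 22.8]
gripper_width: 36.3
```

View pics/g4side.png

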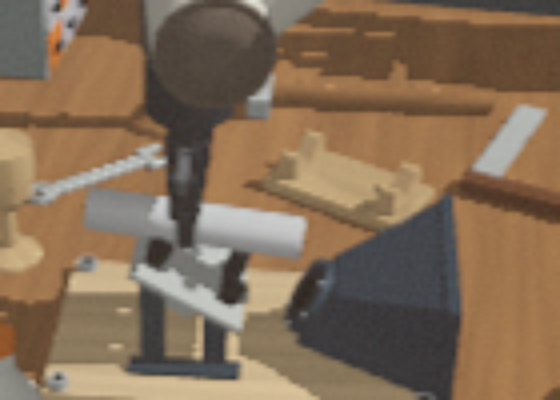

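Pipe is starting to tilt over the upper saddle (its left end at (85,205), right end at (303,240)). I'll keep pressing.

```bash
python3 -m jog '[[[0,0,5,0],[-1,0,9,0],[-2,0,12,0],[-3,0,14,0],[-3,0,14,0]]]';python3 -m jog '[[[0,0,4,0],[-1,0,6,0],[-1,0,8,0],[-2,0,10,0],[-2,0,10,0]]]'; python3 - <<'E'
from h import *
for n,b in(('side',(130,230,200,340)),):
    im,d=arm.get_image(n);cv2.imwrite(f'pics/g5{n}.png',cv2.resize(im[b[0]:b[1],b[2]:b[3]],None,fx=4,fy=4))
E
```

```text
clock: 9.2
position: [591.3, -11.7, 284.2]
ee_rot: [0.999, 0.05, 0.009, 0.003]
contact_force: [-10.5, 1.2, 25.1]
gripper_width: 36.0
clock: 9.82
position: [590.0, -11.8, 279.9]
ee_rot: [0.999, 0.051, 0.012, 0.003]
contact_force: [-10.0, 2.3, 23.1]
gripper_width: 36.2
```

View pics/g5side.png

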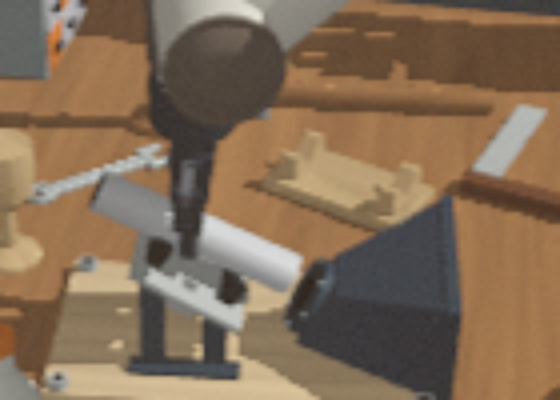

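```bash
python3 -m jog '[[[-1,0,4,0],[-2,0,6,0],[-3,0,7,0],[-4,0,8,0],[-4,0,8,0]]]'; python3 - <<'E'
from h import *
for n,b in(('side',(130,230,200,340)),):
    im,d=arm.get_image(n);cv2.imwrite(f'pics/g6{n}.png',cv2.resize(im[b[0]:b[1],b[2]:b[3]],None,fx=4,fy=4))
E
```

```text
clock: 10.5
position: [588.0, -11.8, 279.3]
ee_rot: [0.998, 0.053, 0.018, 0.004]
contact_force: [-9.0, 0.1, 26.9]
gripper_width: 36.3
```

View pics/g6side.png

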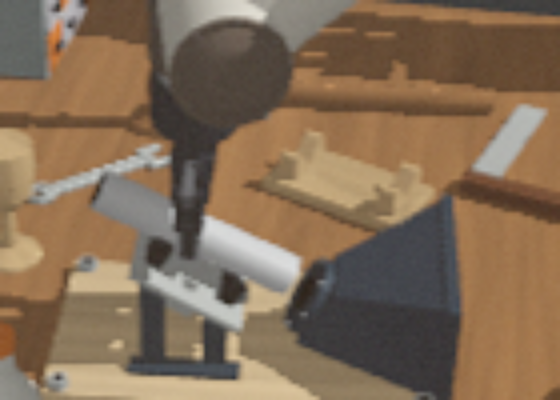

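```bash
python3 -m jog '[[[-3,0,0,0],[-6,0,2,0],[-8,0,3,0],[-10,0,4,0],[-10,0,4,0]]]'; python3 -m jog '[[[-1,0,1,0],[-3,0,2,0],[-4,0,3,0],[-5,0,3,0],[-5,0,3,0]]]'; python3 - <<'E'
from h import *
print(arm.read_state()['ee_rot'])
for n,b in(('side',(130,230,200,340)),):
    im,d=arm.get_image(n);cv2.imwrite(f'pics/g7{n}.png',cv2.resize(im[b[0]:b[1],b[2]:b[3]],None,fx=4,fy=4))
E
```

```text
clock: 11.18
position: [580.4, -12.6, 277.0]
ee_rot: [0.998, 0.054, 0.022, 0.004]
contact_force: [3.3, -0.1, 7.3]
gripper_width: 36.1
clock: 11.8
position: [577.9, -12.8, 276.0]
ee_rot: [0.998, 0.054, 0.027, 0.004]
contact_force: [2.1, -0.6, 7.5]
gripper_width: 36.2
[0.99815753 0.05439576 0.02663676 0.00362308]
```

View pics/g7side.png

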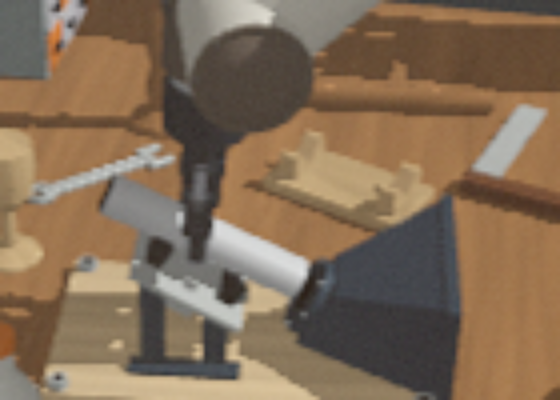

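```bash
python3 -m jog '[[[-2,0,1,0],[-4,0,2,0],[-6,0,3,0],[-7,0,3.5,0],[-7,0,3.5,0]]]';  python3 - <<'E'
from h import *
s=arm.read_state();print(s['position'],s['ee_rot'],s['contact_force'])
for n,b in(('side',(130,230,200,340)),):
    im,d=arm.get_image(n);cv2.imwrite(f'pics/g8{n}.png',cv2.resize(im[b[0]:b[1],b[2]:b[3]],None,fx=4,fy=4))
E
```

```text
clock: 12.48
position: [573.4, -13.3, 274.1]
ee_rot: [0.998, 0.055, 0.031, 0.004]
contact_force: [3.1, -0.9, 6.6]
gripper_width: 36.3
[573.440962   -13.30200263 274.09303626] [0.99799617 0.0550875  0.03091923 0.00360739] [ 3.09998019 -0.85051795  6.57362603]
```

View pics/g8side.png

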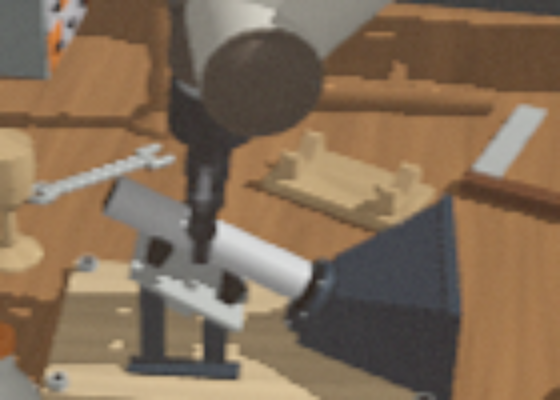

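```bash
python3 -m jog '[[[-3,0,0,0],[-6,0,1,0],[-8,0,2,0],[-9,0,3,0],[-9,0,3,0]]]';  python3 - <<'E'
from h import *
s=arm.read_state();print(s['position'],s['ee_rot'],s['contact_force'])
for n,b in(('side',(165,225,210,310)),('top',(140,260,210,320))):
    im,d=arm.get_image(n);cv2.imwrite(f'pics/g9{n}.png',cv2.resize(im[b[0]:b[1],b[2]:b[3]],None,fx=6 if n=='side' else 4,fy=6 if n=='side' else 4))
E
```

```text
clock: 13.15
position: [565.8, -14.2, 271.5]
ee_rot: [0.998, 0.055, 0.033, 0.004]
contact_force: [4.9, -1.8, 1.8]
gripper_width: 36.1
[565.77925115 -14.15064708 271.46425821] [0.9979144  0.05536625 0.03299802 0.00354405] [ 4.91568039 -1.80361828  1.84908211]
```

View pics/g9side.png

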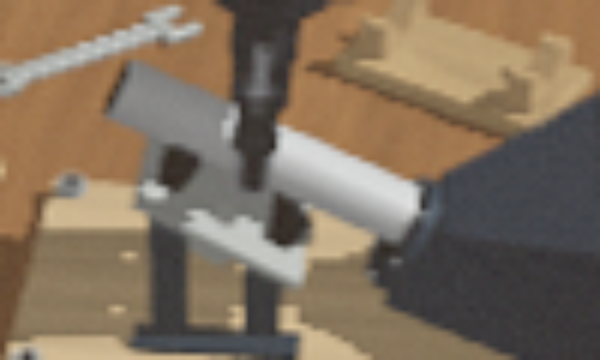

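View pics/g9top.png

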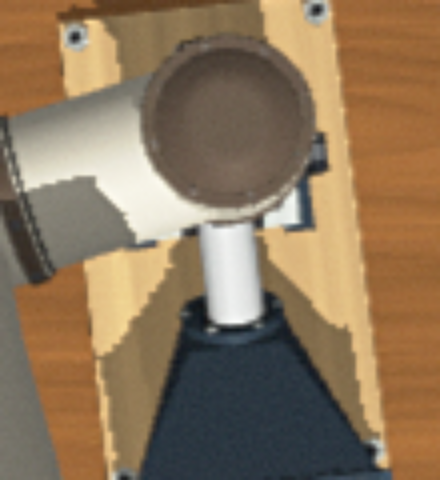

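```bash
python3 -m jog '[[[-2,0,1,0],[-4,0,1.5,0],[-5,0,2,0],[-5,0,2,0],[-5,0,2,0]]]';  python3 - <<'E'
from h import *
s=arm.read_state();print(s['position'],s['ee_rot'],s['contact_force'])
E
```

```text
clock: 13.88
position: [563.8, -14.1, 271.6]
ee_rot: [0.998, 0.057, 0.038, 0.003]
contact_force: [9.1, -0.8, 4.8]
gripper_width: 36.2
[563.81020368 -14.09018372 271.61672154] [0.9976547  0.05659031 0.038362   0.00331578] [ 9.12482348 -0.82060045  4.83738559]
```

Further pushing only tilts the wrist (9 N) and the grasp point stays put, so the pipe is seated on the seal. I'll release and rise.

```bash
python3 -m jog '[[[1,0,-1,0],[1,0,-1,0],[1,0,-1,0],[1,0,-1,0],[1,0,-1,0]]]' 64; python3 -m jog '[[[1,0,-20,0],[1,0,-60,0],[1,0,-100,0],[1,0,-140,0],[1,0,-180,0]]]' 82; python3 -c "
from h import *
delta((420,200,400),-4.8)"; python3 -m jog '[[[-20,-40,0,2],[-40,-85,0,4],[-60,-130,0,6],[-80,-180,0,8],[-100,-220,0,10]]]'; python3 - <<'E'
from h import *
np.set_printoptions(suppress=True,precision=2)
delta((422,329.8,400),-4.8)
ims={}
for n,b in(('side',(165,225,210,310)),('top',(140,260,210,320))):
    im,d=arm.get_image(n);cv2.imwrite(f'pics/h1{n}.png',cv2.resize(im[b[0]:b[1],b[2]:b[3]],None,fx=6 if n=='side' else 4,fy=6 if n=='side' else 4))
    cv2.imwrite(f'pics/h1{n}f.png',im);np.save(f'pics/h1{n}_d.npy',d)
E
```

```text
clock: 14.5
position: [564.5, -14.0, 272.4]
ee_rot: [0.998, 0.057, 0.038, 0.003]
contact_force: [-0.4, -0.3, -0.1]
gripper_width: 63.7
clock: 15.12
position: [551.4, -13.5, 453.3]
ee_rot: [0.998, 0.057, 0.038, 0.003]
contact_force: [0.8, 0.1, -0.6]
gripper_width: 82.3
at [551.4 -13.5 453.3] h 6.51 shift [-106.3 -227.    53.3] spin 11.31 F [ 0.8  0.1 -0.6] w 82.3 t 15.125
clock: 15.75
position: [426.3, 195.1, 443.4]
ee_rot: [0.999, -0.031, 0.038, -0.0]
contact_force: [-0.5, 0.8, -0.2]
gripper_width: 82.4
at [426.3 195.1 443.4] h -3.55 shift [ -12.7 -134.2   43.4] spin 1.25 F [-0.5  0.8 -0.2] w 82.4 t 15.75
```

View pics/h1side.png

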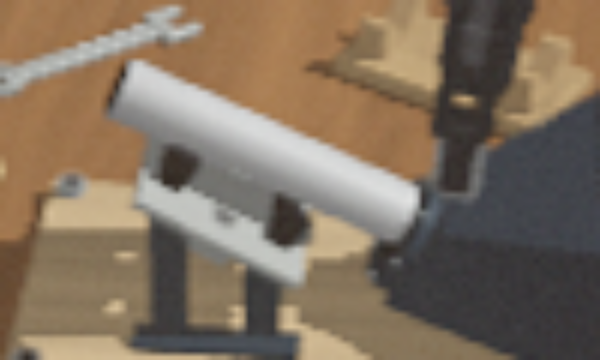

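View pics/h1top.png

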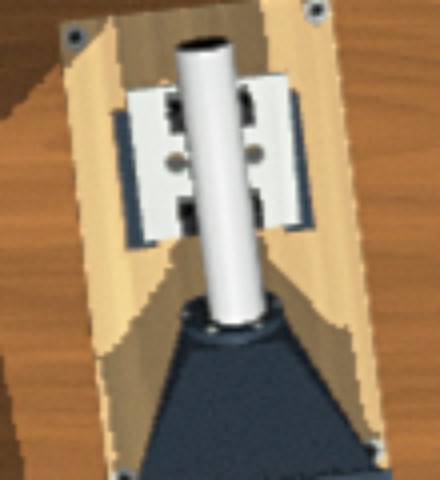

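The pipe lies straight in both saddles with its low end on the seal (top crop (238,318), upper end at (203,45)). I'll check the numbers before going on.

```bash
python3 - <<'E'
from h import *
np.set_printoptions(suppress=True,precision=2)
from scipy.optimize import least_squares
y=np.radians(5.5)
Rb=np.array([[.866*np.cos(y),.866*np.sin(y),.5],[-np.sin(y),np.cos(y),0],[-.5*np.cos(y),-.5*np.sin(y),.866]])
O0={'top':np.array([591.1,-10.8,83.9]),'side':np.array([590.2,-10,87.3])}
for n,box in(('top',(148,224,250,280)),('side',(172,210,224,282))):
    im=cv2.imread(f'pics/h1{n}f.png');d=np.load(f'pics/h1{n}_d.npy');C=cloud(n,d);hsv=cv2.cvtColor(im,cv2.COLOR_BGR2HSV)
    B=(C-O0[n])@Rb.T
    reg=np.zeros(d.shape,bool);reg[box[0]:box[1],box[2]:box[3]]=1
    m=reg&(hsv[...,1]<50)&(hsv[...,2]>100)&(B[...,2]>28)&(B[...,2]<58)&(abs(B[...,1])<25)
    p=B[m]
    def f(x):
        D=np.array([1,x[0],x[1]]);D/=np.linalg.norm(D);q=p-[0,x[2],x[3]];q=q-np.outer(q@D,D);return np.linalg.norm(q,axis=1)-19
    r=least_squares(f,[0,0,0,31],loss='soft_l1');print(n,len(p),'slopes',r.x[:2],'y,z',r.x[2:],'x range',np.percentile(p[:,0],[.3,1,99,99.7]),abs(r.fun).mean())
E
```

```text
top 947 slopes [ 0.02 -0.06] y,z [-0.23 32.91] x range [-98.87 -96.69  89.98  91.33] 1.26338426115519
side 498 slopes [ 0.03 -0.06] y,z [-4.95 32.93] x range [-100.45  -98.03   88.71   89.36] 1.861981717754897
```

Both clouds give the pipe a slope of -0.06 relative to the plate. In the side crop its low end at (415,212) sits above the flange middle at about (401,229). So it is hung up on the seal and lifted off the lower saddle. I'll press the low part down with closed fingers.

```bash
cat >> h.py <<'E'
from scipy.spatial.transform import Rotation as Ro
def tip(target,psi,L=173):
    "shift in true tool axes so that the point L ahead reaches target with heading psi"
    s=arm.read_state();p=np.array(s['position']);R=Ro.from_quat(s['ee_rot']).as_matrix();h=np.degrees(np.arctan2(R[1,0],R[0,0]))
    sp=-((psi-h+180)%360-180); R2=R@Ro.from_euler('z',sp,degrees=True).as_matrix()
    print('tip now',(p+L*R[:,2]).round(1),'toolz',R[:,2].round(3),'h',round(h,2),'shift',(R.T@(np.array(target)-L*R2[:,2]-p)).round(1),'spin',round(sp,2),'F',np.round(s['contact_force'],1),'w',round(s['gripper_width'],1),'t',round(s['clock'],2))
E
python3 -c "
from h import *
tip((522.7,-17.1,135),5.5)"
```

```text
tip now [438.8 195.8 270.8] toolz [ 0.075 -0.002 -0.997] h -3.25 shift [ 85.4 208.1 142.1] spin -8.75 F [ 0.1 -0.3 -0.1] w 81.7 t 15.85
```

```bash
python3 -m jog '[[[20,50,0,-2],[40,100,20,-4],[60,150,60,-6],[75,190,100,-8],[85,208,130,-8.7]]]' 0; python3 -c "
from h import *
tip((522.7,-17.1,112),5.5)"
```

```text
clock: 16.48
position: [508.3, -19.4, 317.7]
ee_rot: [0.998, 0.046, 0.037, 0.003]
contact_force: [1.0, 0.9, 0.2]
gripper_width: 0.1
tip now [521.  -19.8 145.2] toolz [ 0.073 -0.002 -0.997] h 5.32 shift [-0.5 -2.9 33.2] spin -0.18 F [1.  0.9 0.2] w 0.1 t 16.48
```

```bash
python3 -m jog '[[[2,-2.5,15,0],[2,-2.5,30,0],[2,-2.5,34,0],[2,-2.5,38,0],[2,-2.5,38,0]]]'; python3 -m jog '[[[0,0,3,0],[0,0,5,0],[0,0,7,0],[0,0,8,0],[0,0,8,0]]]'; python3 -c "
from h import *
tip((522.7,-17.1,112),5.5)"
```

```text
clock: 17.1
position: [512.5, -16.2, 281.2]
ee_rot: [0.998, 0.047, 0.037, 0.002]
contact_force: [-3.8, 2.6, 6.0]
gripper_width: -0.2
clock: 17.73
position: [512.4, -14.6, 278.9]
ee_rot: [0.998, 0.048, 0.039, 0.002]
contact_force: [-18.3, 9.2, 32.1]
gripper_width: -0.0
tip now [525.7 -14.7 106.5] toolz [ 0.077 -0.    -0.997] h 5.54 shift [-2.8  2.2 -5.8] spin 0.04 F [-18.3   9.2  32.1] w -0.0 t 17.73
```

```bash
python3 -m jog '[[[0,-30,-40,0],[0,-80,-90,0],[0,-130,-140,0],[-20,-180,-160,0],[-40,-230,-160,0]]]' 82; cat > chk.py <<'E'
from h import *
import sys
np.set_printoptions(suppress=True,precision=2)
from scipy.optimize import least_squares
tag=sys.argv[1]
y=np.radians(5.5)
Rb=np.array([[.866*np.cos(y),.866*np.sin(y),.5],[-np.sin(y),np.cos(y),0],[-.5*np.cos(y),-.5*np.sin(y),.866]])
O0={'top':np.array([591.1,-10.8,83.9]),'side':np.array([590.2,-10,87.3])}
for n,box in(('top',(148,224,250,280)),('side',(172,210,224,282))):
    im,d=arm.get_image(n);cv2.imwrite(f'pics/{tag}{n}f.png',im);np.save(f'pics/{tag}{n}_d.npy',d)
    C=cloud(n,d);hsv=cv2.cvtColor(im,cv2.COLOR_BGR2HSV)
    B=(C-O0[n])@Rb.T
    reg=np.zeros(d.shape,bool);reg[box[0]:box[1],box[2]:box[3]]=1
    m=reg&(hsv[...,1]<50)&(hsv[...,2]>100)&(B[...,2]>28)&(B[...,2]<58)&(abs(B[...,1])<25)
    p=B[m]
    def f(x):
        D=np.array([1,x[0],x[1]]);D/=np.linalg.norm(D);q=p-[0,x[2],x[3]];q=q-np.outer(q@D,D);return np.linalg.norm(q,axis=1)-19
    r=least_squares(f,[0,0,0,31],loss='soft_l1');print(n,len(p),'slopes',r.x[:2],'y,z',r.x[2:],'x range',np.percentile(p[:,0],[.3,1,99,99.7]),abs(r.fun).mean())
    b=(165,225,210,310) if n=='side' else (140,260,210,320);k=6 if n=='side' else 4
    cv2.imwrite(f'pics/{tag}{n}.png',cv2.resize(im[b[0]:b[1],b[2]:b[3]],None,fx=k,fy=k))
E
python3 chk.py i1
```

```text
clock: 18.35
position: [437.4, 212.1, 437.1]
ee_rot: [0.998, 0.048, 0.042, -0.001]
contact_force: [0.7, 0.3, -0.6]
gripper_width: 81.8
top 930 slopes [0.   0.01] y,z [ 1.13 30.74] x range [-97.73 -96.94  88.53  89.7 ] 1.269282050930857
side 473 slopes [0.01 0.01] y,z [-3.76 30.73] x range [-101.15  -98.6    87.74   88.33] 1.8677797855788787
```

View pics/i1side.png

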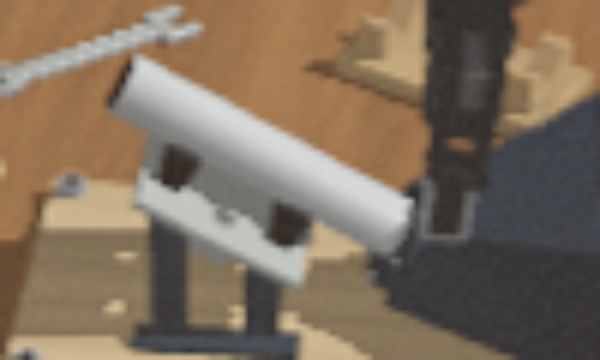

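Now the slope is +0.01 rad, height 30.7 mm and centre x about -5 mm (top -4, side -6.4), so the pipe is seated. On to the U-bolt.

```bash
python3 -c "
from h import *
tip((422.3,329.8,200),-4.8,155)"
```

```text
tip now [448.4 215.1 280.9] toolz [ 0.08   0.004 -0.997] h 5.99 shift [ -20.4 -117.1   79.1] spin 10.79 F [ 0.5 -0.7  0.5] w 82.1 t 18.45
```

```bash
python3 -m jog '[[[-7,-40,10,4],[-14,-80,30,7],[-20,-117,60,10.8],[-20.5,-117,79,10.8],[-20.5,-117,79,10.8]]]' 85; python3 - <<'E'
from h import *
tip((422.3,329.8,112),-4.8,155)
for n,b in(('side',(200,320,200,340)),('top',(150,300,90,220))):
    im,d=arm.get_image(n);cv2.imwrite(f'pics/j1{n}.png',cv2.resize(im[b[0]:b[1],b[2]:b[3]],None,fx=4,fy=4))
E
```

```text
clock: 19.08
position: [409.5, 328.8, 353.3]
ee_rot: [0.998, -0.042, 0.039, -0.002]
contact_force: [-0.8, -0.4, 0.3]
gripper_width: 84.9
tip now [421.6 329.1 198.8] toolz [ 0.078  0.002 -0.997] h -4.8 shift [-6.1 -0.  86.6] spin 0.0 F [-0.8 -0.4  0.3] w 84.9 t 19.07
```

View pics/j1side.png

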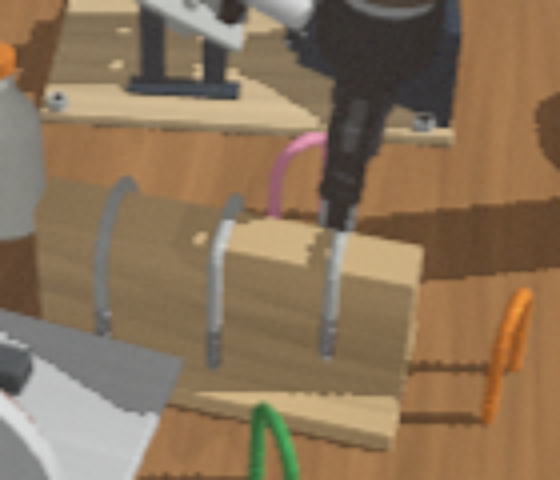

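View pics/j1top.png

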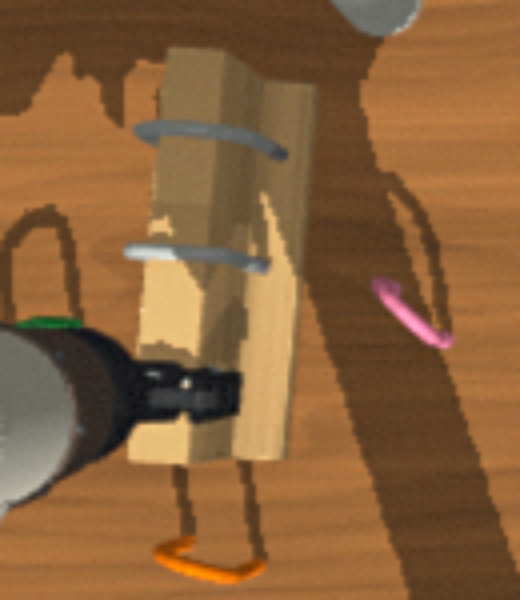

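The gripper is directly above the near (small) bolt, seen at (335,230) in the side crop. Descending.

```bash
python3 -m jog '[[[-1,0,20,0],[-3,0,45,0],[-4.5,0,65,0],[-6,0,80,0],[-6,0,86,0]]]' ; python3 - <<'E'
from h import *
tip((422.3,329.8,112),-4.8,155)
for n,b in(('side',(200,320,200,340)),):
    im,d=arm.get_image(n);cv2.imwrite(f'pics/j2{n}.png',cv2.resize(im[b[0]:b[1],b[2]:b[3]],None,fx=4,fy=4))
E
```

```text
clock: 19.8
position: [411.5, 329.6, 269.9]
ee_rot: [0.998, -0.042, 0.041, -0.005]
contact_force: [-1.1, 0.1, -0.4]
gripper_width: 85.0
tip now [424.2 330.5 115.4] toolz [ 0.082  0.006 -0.997] h -4.88 shift [-2.1  0.9  3.2] spin -0.08 F [-1.1  0.1 -0.4] w 85.0 t 19.8
```

View pics/j2side.png

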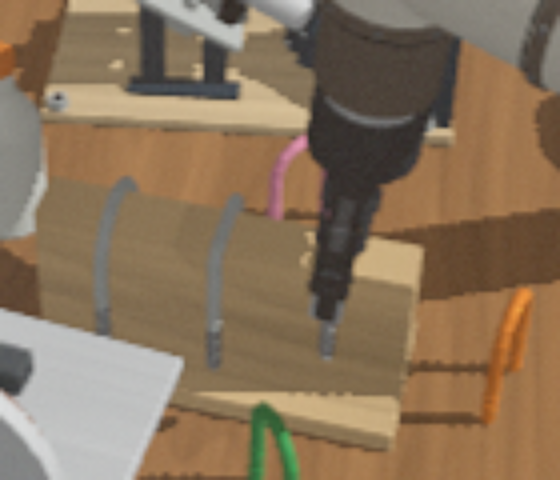

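```bash
python3 -m jog '[[[-1.5,0.5,0,0],[-1.5,0.5,0,0],[-1.5,0.5,0,0],[-1.5,0.5,0,0],[-1.5,0.5,0,0]]]' 50; python3 -m jog '[[[0,0,0,0],[0,0,0,0],[0,0,-3,0],[0,0,-10,0],[0,0,-20,0]]]';python3 -m jog '[[[2,0,-30,0],[3,0,-60,0],[5,0,-85,0],[5,0,-100,0],[5,0,-100,0]]]'; python3 - <<'E'
from h import *
tip((422.3,329.8,112),-4.8,155)
for n,b in(('side',(180,300,200,340)),('top',(170,300,90,220))):
    im,d=arm.get_image(n);cv2.imwrite(f'pics/j3{n}.png',cv2.resize(im[b[0]:b[1],b[2]:b[3]],None,fx=4,fy=4))
E
```

```text
clock: 20.48
position: [410.6, 330.4, 270.7]
ee_rot: [0.998, -0.042, 0.042, -0.007]
contact_force: [3.0, 4.5, 5.2]
gripper_width: 60.5
clock: 21.1
position: [408.1, 330.2, 288.6]
ee_rot: [0.998, -0.042, 0.041, -0.006]
contact_force: [1.3, 6.6, -6.2]
gripper_width: 60.5
clock: 21.72
position: [404.4, 328.1, 388.2]
ee_rot: [0.998, -0.043, 0.04, -0.006]
contact_force: [-0.4, 0.8, -1.5]
gripper_width: 60.5
tip now [416.8 329.3 233.7] toolz [ 0.08   0.008 -0.997] h -4.92 shift [ -4.2   0.8 121.7] spin -0.12 F [-0.4  0.8 -1.5] w 60.5 t 21.73
```

View pics/j3side.png

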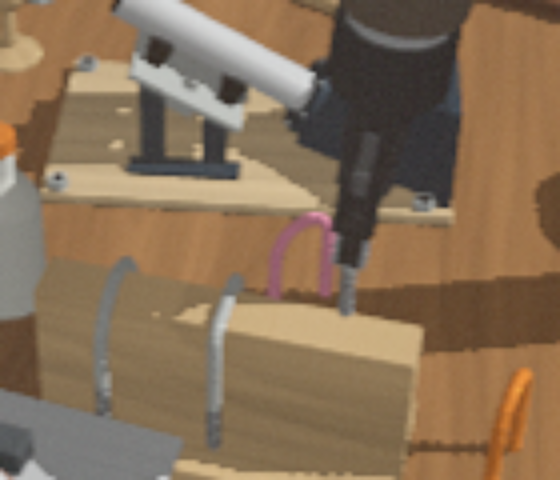

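The bolt is held and off the rail (side crop: leg end at (347,312)), and the other two haven't moved. While it held the seated pipe the arm read the bracket centre-line about 3 mm further to -y than the top camera. I'll use the arm's own figure, O≈(590.9,-13.0,85.5).

```bash
python3 -c "
from h import *
tip((592.3,-13,235),5.5,155)"
```

```text
tip now [416.7 329.1 232.5] toolz [ 0.079  0.006 -0.997] h -4.92 shift [203.9 325.9   9.3] spin -10.42 F [ 0.1  0.1 -1.5] w 60.5 t 21.82
```

```bash
python3 -m jog '[[[25,45,-5,-1],[50,90,-10,-2],[78,135,-10,-4],[106,180,-10,-6],[134,225,-10,-8]]]'; python3 -c "
from h import *
tip((592.3,-13,240),5.5,155)"
```

```text
clock: 22.45
position: [517.8, 90.7, 403.0]
ee_rot: [0.999, 0.028, 0.038, -0.001]
contact_force: [0.4, 0.3, -1.5]
gripper_width: 60.3
tip now [529.5  91.4 248.4] toolz [ 0.076  0.005 -0.997] h 3.17 shift [ 56.1 107.7  12.6] spin -2.33 F [ 0.4  0.3 -1.5] w 60.3 t 22.45
```

```bash
python3 -m jog '[[[25,50,0,-1],[50,95,5,-2],[56,107.5,12,-2.3],[56,107.5,12,-2.3],[56,107.5,12,-2.3]]]'; python3 - <<'E'
from h import *
tip((592.3,-13,240),5.5,155)
for n,b in(('side',(130,230,200,300)),('top',(120,240,210,330))):
    im,d=arm.get_image(n);cv2.imwrite(f'pics/k1{n}.png',cv2.resize(im[b[0]:b[1],b[2]:b[3]],None,fx=6 if n=='side' else 4,fy=6 if n=='side' else 4));cv2.imwrite(f'pics/k1{n}f.png',im);np.save(f'pics/k1{n}_d.npy',d)
E
```

```text
clock: 23.08
position: [579.9, -12.7, 394.7]
ee_rot: [0.998, 0.048, 0.037, -0.001]
contact_force: [-0.6, 0.1, -1.3]
gripper_width: 60.5
tip now [591.4 -11.9 240.1] toolz [ 0.074  0.005 -0.997] h 5.53 shift [0.8 1.2 0.2] spin 0.03 F [-0.6  0.1 -1.3] w 60.5 t 23.07
```

View pics/k1side.png

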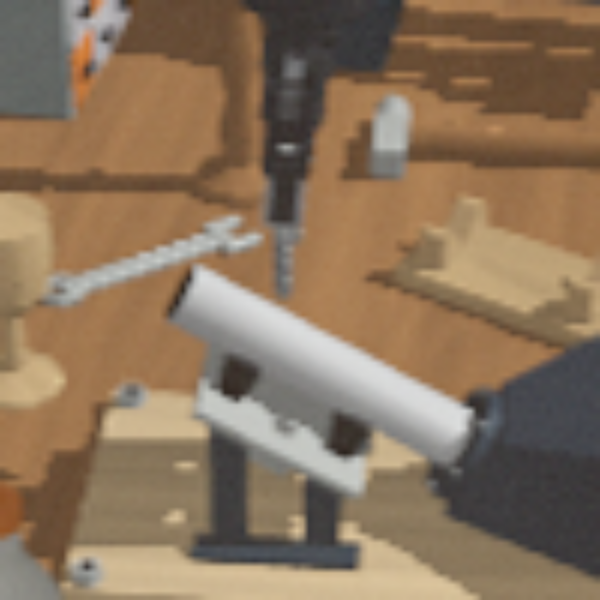

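View pics/k1top.png

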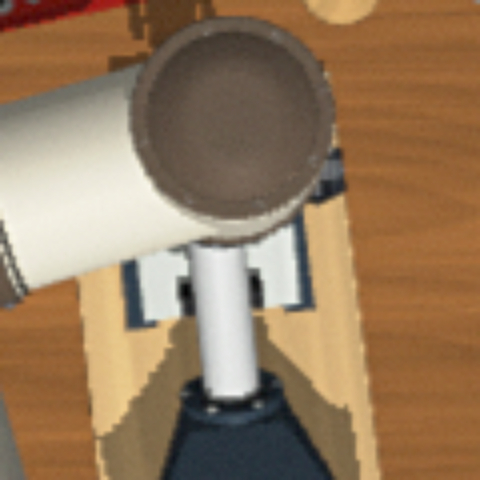

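```bash
python3 - <<'E'
from h import *
y=np.radians(5.5);O=np.array([590.9,-13,85.5]);yb=np.array([-np.sin(y),np.cos(y),0])
for O in (np.array([590.9,-13,85.5]),np.array([590.3,-10,87.5])):
  Lh=O+26.5*yb;print('hole L pred px',w2px('side',[Lh,Lh+[0,0,70],Lh+[0,0,90],Lh+[10,0,80]]))
d=np.load('pics/k1side_d.npy');C=cloud('side',d);im=cv2.imread('pics/k1sidef.png')
for v in range(165,182):
    row=[]
    for u in range(241,254):
        X=C[v,u]; row.append(f"{X[1]:.0f}" if X[1]>-60 else '.')
    print(v,row, C[v,246:249].round(0).tolist() if v%3==0 else '')
E
```

```text
hole L pred px [[246.68941865 200.57799761]
 [246.66633646 184.14939586]
 [246.65947496 179.26576804]
 [243.77502399 181.41331848]]
hole L pred px [[246.69744059 200.64291719]
 [246.67454488 184.17066641]
 [246.66773807 179.2735296 ]
 [243.77519408 181.42702905]]
165 ['.', '.', '.', '27', '34', '31', '28', '28', '34', '25', '.', '.', '.'] [[587.0, 31.0, 243.0], [584.0, 28.0, 241.0], [581.0, 28.0, 242.0]]
166 ['.', '.', '1082', '25', '30', '28', '27', '26', '26', '22', '.', '.', '.'] 
167 ['.', '.', '.', '.', '20', '24', '20', '19', '22', '23', '.', '.', '.'] 
168 ['.', '.', '.', '.', '.', '16', '17', '14', '-38', '-41', '.', '.', '.'] [[590.0, 16.0, 222.0], [587.0, 17.0, 222.0], [584.0, 14.0, 221.0]]
169 ['.', '.', '.', '.', '.', '15', '17', '17', '-36', '-43', '.', '.', '.'] 
170 ['.', '.', '.', '.', '.', '17', '14', '15', '-39', '.', '.', '.', '.'] 
171 ['.', '.', '.', '.', '.', '19', '15', '11', '.', '.', '.', '.', '.'] [[589.0, 19.0, 212.0], [587.0, 15.0, 210.0], [584.0, 11.0, 208.0]]
172 ['.', '.', '.', '.', '.', '12', '20', '20', '.', '.', '.', '.', '.'] 
173 ['.', '.', '.', '.
[... 162 characters left out ...]
195.0], [584.0, 13.0, 197.0]]
175 ['.', '.', '.', '.', '.', '13', '20', '15', '.', '.', '.', '.', '.'] 
176 ['.', '.', '.', '.', '.', '11', '17', '11', '.', '.', '.', '.', '.'] 
177 ['.', '.', '.', '.', '.', '11', '15', '12', '.', '.', '.', '.', '.'] [[591.0, 11.0, 183.0], [587.0, 15.0, 186.0], [584.0, 12.0, 185.0]]
178 ['-17', '.', '.', '.', '.', '17', '19', '12', '.', '.', '.', '.', '.'] 
179 ['-14', '-14', '-19', '.', '.', '.', '12', '12', '.', '.', '.', '.', '.'] 
180 ['-4', '-4', '-14', '-15', '-18', '.', '.', '.', '.', '.', '.', '.', '.'] [[639.0, -239.0, 1.0], [635.0, -238.0, 2.0], [631.0, -240.0, 2.0]]
181 ['-4', '-4', '-10', '-11', '-13', '-17', '1082', '.', '.', '.', '.', '.', '.']
```

```bash
python3 -m jog '[[[-0.5,1.1,20,0],[-2,1.1,40,0],[-3,1.1,55,0],[-4,1.1,70,0],[-4,1.1,70,0]]]'; python3 - <<'E'
from h import *
tip((592.6,-13,147),5.5,155)
for n,b in(('side',(130,230,200,300)),):
    im,d=arm.get_image(n);cv2.imwrite(f'pics/k2{n}.png',cv2.resize(im[b[0]:b[1],b[2]:b[3]],None,fx=6 if n=='side' else 4,fy=6 if n=='side' else 4))
E
```

```text
clock: 23.8
position: [581.0, -13.3, 324.1]
ee_rot: [0.998, 0.049, 0.037, -0.001]
contact_force: [-1.1, -0.3, -1.9]
gripper_width: 60.8
tip now [592.4 -12.5 169.5] toolz [ 0.073  0.005 -0.997] h 5.6 shift [-1.5  0.4 22.5] spin 0.1 F [-1.1 -0.3 -1.9] w 60.8 t 23.8
```

View pics/k2side.png

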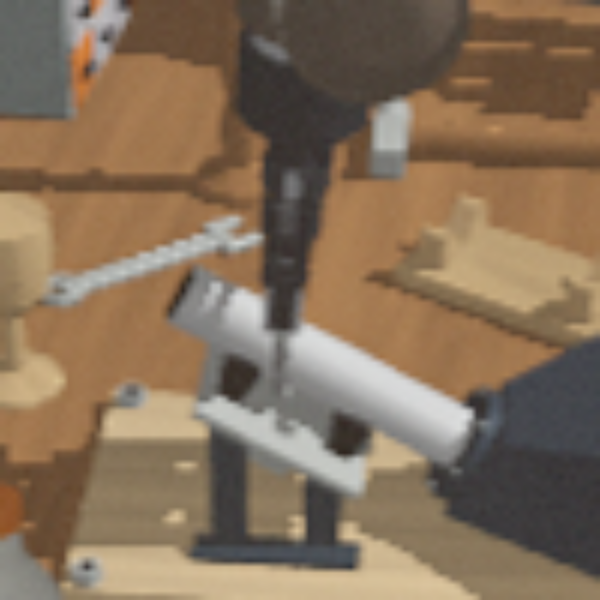

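The leg passes beside the pipe with no contact force. Its end is at (285,403), just above the left hole at (287,427). Continuing gently.

```bash
python3 -m jog '[[[-0.5,0.3,6,0],[-1,0.3,12,0],[-1,0.3,16,0],[-1,0.3,19,0],[-1,0.3,19,0]]]'; python3 -c "
from h import *
tip((592.6,-13,147),5.5,155)"
```

```text
clock: 24.48
position: [581.4, -13.6, 305.4]
ee_rot: [0.998, 0.049, 0.037, -0.001]
contact_force: [-2.4, 0.6, -1.9]
gripper_width: 60.7
tip now [592.8 -12.8 150.9] toolz [ 0.073  0.005 -0.997] h 5.59 shift [-0.4  0.1  3.8] spin 0.09 F [-2.4  0.6 -1.9] w 60.7 t 24.48
```

```bash
python3 -m jog '[[[0,0,2,0],[0,0,4,0],[-0.5,0,6,0],[-0.5,0,7,0],[-0.5,0,7,0]]]'; python3 - <<'E'
from h import *
tip((592.6,-13,147),5.5,155)
for n,b in(('side',(130,230,200,300)),):
    im,d=arm.get_image(n);cv2.imwrite(f'pics/k3{n}.png',cv2.resize(im[b[0]:b[1],b[2]:b[3]],None,fx=6 if n=='side' else 4,fy=6 if n=='side' else 4))
E
```

```text
clock: 25.1
position: [581.6, -12.8, 298.6]
ee_rot: [0.998, 0.049, 0.037, -0.001]
contact_force: [-2.9, 4.7, 1.5]
gripper_width: 60.4
tip now [593.1 -11.8 144.1] toolz [ 0.074  0.006 -0.997] h 5.59 shift [-0.4  1.1 -3. ] spin 0.09 F [-2.9  4.7  1.5] w 60.4 t 25.1
```

View pics/k3side.png

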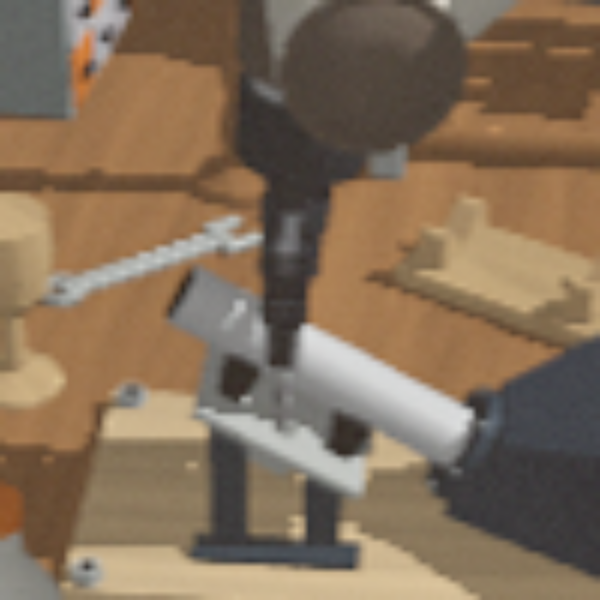

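The leg ends are about 7 mm into the hole mouths with only small forces. Next I'll swing the grip back in an arc about the leg ends so the bolt tilts in the pads.

```bash
python3 -m jog '[[[-4,0,0.3,0],[-8,0,0.5,0],[-12,0,0.7,0],[-16,0,1,0],[-16,0,1,0]]]'; python3 - <<'E'
from h import *
tip((592.6,-13,147),5.5,155)
for n,b in(('side',(130,230,200,300)),):
    im,d=arm.get_image(n);cv2.imwrite(f'pics/k4{n}.png',cv2.resize(im[b[0]:b[1],b[2]:b[3]],None,fx=6 if n=='side' else 4,fy=6 if n=='side' else 4))
E
```

```text
clock: 25.78
position: [567.5, -13.7, 298.2]
ee_rot: [0.998, 0.049, 0.042, -0.002]
contact_force: [4.0, 4.2, 1.4]
gripper_width: 60.6
tip now [580.4 -12.4 143.7] toolz [ 0.083  0.008 -0.996] h 5.67 shift [12.3  1.8 -2.2] spin 0.17 F [4.  4.2 1.4] w 60.6 t 25.77
```

View pics/k4side.png

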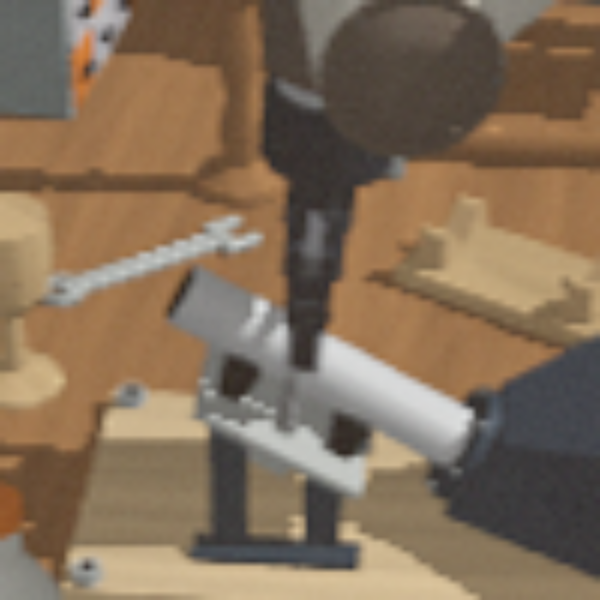

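The bolt is tilting about 11°, with the leg end caught in the hole at (287,428). Continuing the arc.

```bash
python3 -m jog '[[[-5,0,0.6,0],[-10,0,1.5,0],[-15,0,3,0],[-19,0,4.5,0],[-19,0,4.5,0]]]'; python3 - <<'E'
from h import *
tip((592.6,-13,147),5.5,155)
for n,b in(('side',(130,230,200,300)),):
    im,d=arm.get_image(n);cv2.imwrite(f'pics/k5{n}.png',cv2.resize(im[b[0]:b[1],b[2]:b[3]],None,fx=6 if n=='side' else 4,fy=6 if n=='side' else 4))
E
```

```text
clock: 26.45
position: [551.5, -15.1, 295.4]
ee_rot: [0.998, 0.051, 0.048, -0.002]
contact_force: [4.3, 2.0, 5.1]
gripper_width: 60.6
tip now [566.3 -13.7 141.1] toolz [ 0.095  0.009 -0.995] h 5.82 shift [26.7  2.  -3.4] spin 0.32 F [4.3 2.  5.1] w 60.6 t 26.45
```

View pics/k5side.png

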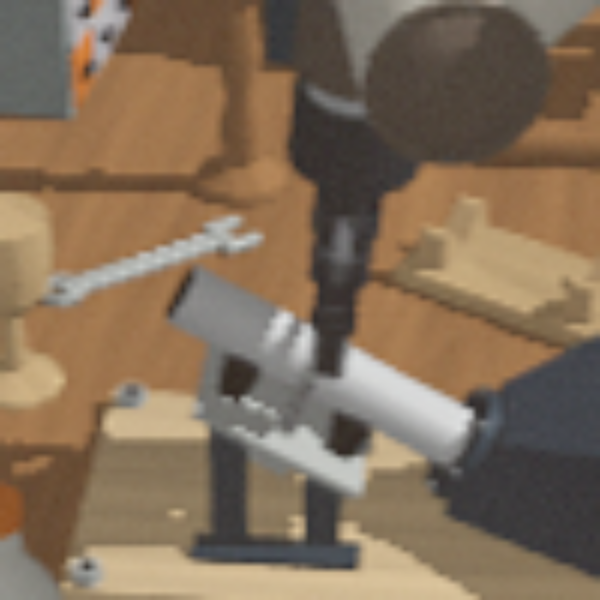

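```bash
python3 -m jog '[[[-3,0,3,0],[-4,0,7,0],[-2,0,11,0],[-1,0,13,0],[-1,0,13,0]]]'; python3 - <<'E'
from h import *
tip((592.6,-13,147),5.5,155)
E
```

```text
clock: 27.12
position: [554.9, -14.6, 285.2]
ee_rot: [0.997, 0.052, 0.055, -0.002]
contact_force: [5.7, 2.0, 1.8]
gripper_width: 60.0
tip now [571.7 -13.  131.2] toolz [ 0.108  0.011 -0.994] h 6.0 shift [ 22.3   2.2 -13.5] spin 0.5 F [5.7 2.  1.8] w 60.0 t 27.12
```

```bash
python3 -m jog '[[[-1,0,3,0],[-1,0,6,0],[-0.5,0,9,0],[0,0,12,0],[0,0,13,0]]]'; python3 - <<'E'
from h import *
tip((592.6,-13,147),5.5,155)
for n,b in(('side',(130,230,200,300)),):
    im,d=arm.get_image(n);cv2.imwrite(f'pics/k6{n}.png',cv2.resize(im[b[0]:b[1],b[2]:b[3]],None,fx=6 if n=='side' else 4,fy=6 if n=='side' else 4))
E
```

```text
clock: 27.75
position: [558.5, -14.1, 274.7]
ee_rot: [0.997, 0.054, 0.059, -0.002]
contact_force: [3.6, 0.8, 9.8]
gripper_width: 60.6
tip now [576.7 -12.4 120.7] toolz [ 0.117  0.011 -0.993] h 6.16 shift [ 18.7   2.3 -24.2] spin 0.66 F [3.6 0.8 9.8] w 60.6 t 27.75
```

View pics/k6side.png

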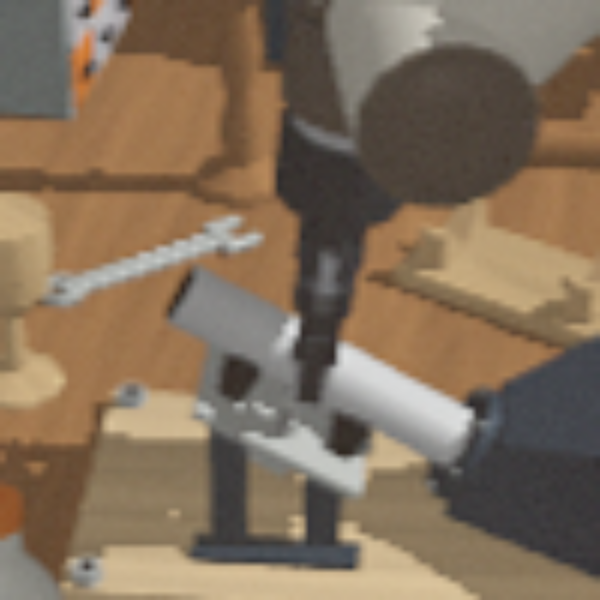

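```bash
python3 -m jog '[[[0,0,3,0],[0.5,0,5,0],[0.5,0,7,0],[1,0,9,0],[1,0,9,0]]]'; python3 - <<'E'
from h import *
tip((592.6,-13,147),5.5,155)
E
```

```text
clock: 28.42
position: [561.3, -14.0, 267.2]
ee_rot: [0.997, 0.055, 0.061, -0.002]
contact_force: [1.1, 0.3, 6.7]
gripper_width: 60.3
tip now [580.1 -12.4 113.4] toolz [ 0.121  0.011 -0.993] h 6.31 shift [ 16.3   2.1 -31.9] spin 0.81 F [1.1 0.3 6.7] w 60.3 t 28.43
```

```bash
python3 -m jog '[[[0,0,2,0],[0.5,0,3,0],[0.5,0,4,0],[0.5,0,5,0],[0.5,0,5,0]]]'; python3 - <<'E'
from h import *
tip((592.6,-13,147),5.5,155)
for n,b in(('side',(130,230,200,300)),):
    im,d=arm.get_image(n);cv2.imwrite(f'pics/k7{n}.png',cv2.resize(im[b[0]:b[1],b[2]:b[3]],None,fx=6 if n=='side' else 4,fy=6 if n=='side' else 4))
E
```

```text
clock: 29.05
position: [562.5, -14.0, 264.3]
ee_rot: [0.996, 0.056, 0.062, -0.001]
contact_force: [-2.6, 0.8, 12.6]
gripper_width: 60.8
tip now [581.7 -12.5 110.5] toolz [ 0.123  0.01  -0.992] h 6.46 shift [ 15.3   1.9 -34.9] spin 0.96 F [-2.6  0.8 12.6] w 60.8 t 29.05
```

View pics/k7side.png

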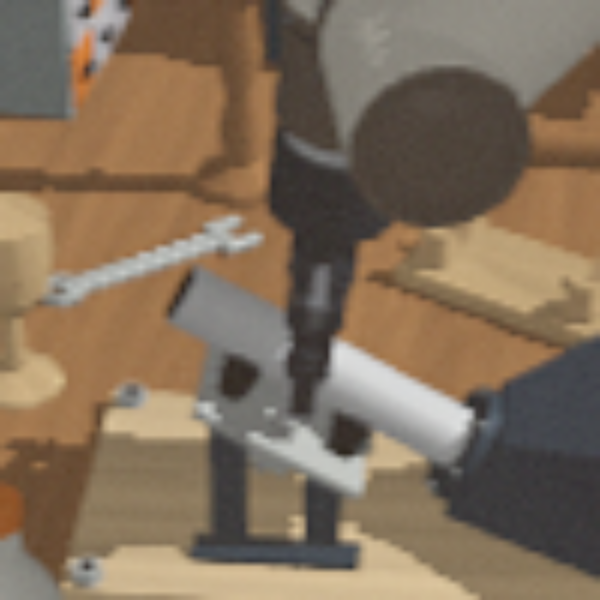

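```bash
python3 -m jog '[[[0,0,-1,0],[0,0,-1,0],[0,0,-1,0],[0,0,-1,0],[0,0,-1,0]]]' 82; python3 -m jog '[[[0,0,-20,0],[0,0,-60,0],[0,0,-100,0],[0,0,-140,0],[0,0,-160,0]]]'; python3 -m jog '[[[-10,-40,0,0],[-20,-90,0,0],[-30,-140,0,0],[-40,-190,0,0],[-50,-230,0,0]]]'; python3 chk.py m1
```

```text
clock: 29.72
position: [562.3, -14.1, 265.0]
ee_rot: [0.997, 0.056, 0.062, -0.001]
contact_force: [1.2, -0.7, 0.6]
gripper_width: 82.0
clock: 30.35
position: [542.5, -15.7, 426.5]
ee_rot: [0.996, 0.056, 0.064, -0.002]
contact_force: [-0.1, 1.0, -0.5]
gripper_width: 82.2
clock: 30.98
position: [466.6, 208.9, 419.3]
ee_rot: [0.996, 0.057, 0.064, -0.002]
contact_force: [0.4, 0.8, 0.0]
gripper_width: 81.7
top 932 slopes [-0.  0.] y,z [ 1.06 30.66] x range [-97.64 -96.39  88.29  89.5 ] 1.7292883473890825
side 384 slopes [ 0.   -0.01] y,z [-4.15 30.87] x range [-100.62  -97.83   87.94   88.27] 2.3693778337776155
```

View pics/m1side.png

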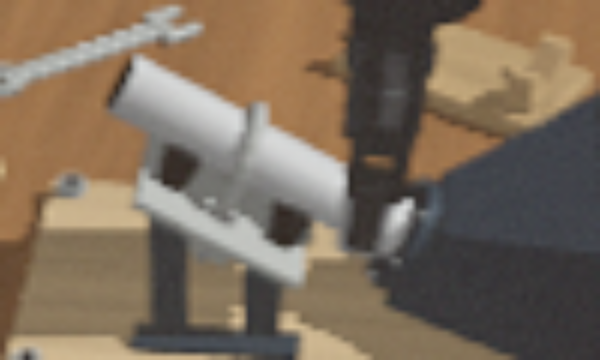

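View pics/m1top.png

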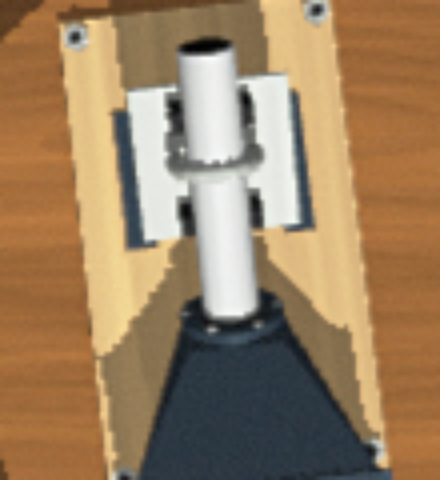

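```bash
python3 - <<'E'
from h import *
np.set_printoptions(suppress=True,precision=1)
y=np.radians(5.5)
Rb=np.array([[.866*np.cos(y),.866*np.sin(y),.5],[-np.sin(y),np.cos(y),0],[-.5*np.cos(y),-.5*np.sin(y),.866]])
O0={'top':np.array([591.1,-10.8,83.9]),'side':np.array([590.2,-10,87.3])}
for n,box in(('top',(165,190,248,280)),('side',(178,205,240,258))):
    d=np.load(f'pics/m1{n}_d.npy');B=(cloud(n,d)-O0[n])@Rb.T
    reg=np.zeros(d.shape,bool);reg[box[0]:box[1],box[2]:box[3]]=1
    m=reg&(abs(B[...,1])<36)&(abs(B[...,0])<25)&(B[...,2]<75)
    hi=B[m&(B[...,2]>54)];print(n,'bow',len(hi),hi.mean(0),np.percentile(hi,[5,95],0).tolist())
    lg=B[m&(abs(B[...,1])>22.5)&(B[...,2]>8)];print('legs',len(lg));
    for a in range(8,60,10):
        q=lg[(lg[:,2]>=a)&(lg[:,2]<a+10)]
        if len(q):print(a,len(q),np.median(q,0))
E
python3 -c "
import cv2
cv2.imwrite('pics/m2.png',cv2.resize(cv2.imread('pics/m1sidef.png')[172:216,225:275],None,fx=12,fy=12,interpolation=cv2.INTER_CUBIC))"
```

```text
top bow 45 [12.   2.9 57.3] [[6.764945891256142, -11.137310653355737, 54.322445385961586], [16.122135010528527, 16.362591276960142, 61.37092592765376]]
legs 33
8 5 [  8.  -23.2  11.2]
18 5 [10.3 26.  26.8]
28 6 [ 9.5 28.8 33.6]
38 13 [10.4 23.8 43.5]
48 4 [10.7 24.6 50.6]
side bow 15 [10.3  3.7 57.9] [[6.121061215676516, -7.910096688907343, 55.41849106392477], [13.687000042975292, 15.25789946043691, 60.533123726270524]]
legs 26
8 6 [ 4.2 27.6 13.5]
18 4 [ 6.3 28.6 23.6]
28 9 [ 7.2 27.  33.4]
38 5 [ 8.3 23.2 40.8]
48 2 [ 9.4 23.7 49. ]
```

View pics/m2.png

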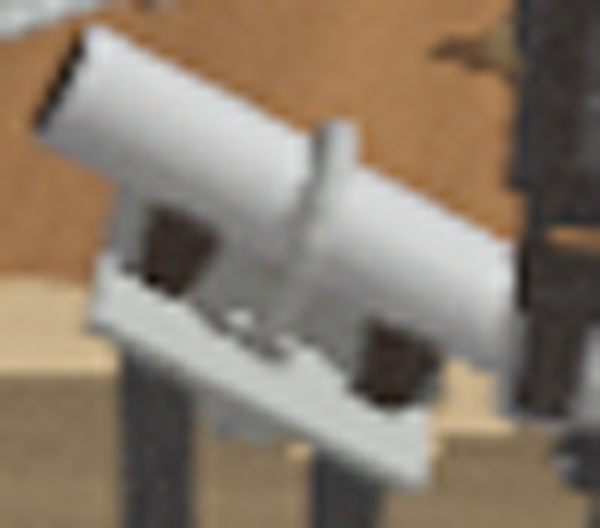

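The bolt is over the pipe with both legs in. Its bow leans about 8° up-slope (bow at x≈11 mm), with the crest about 60 mm above the plate, so it looks down on the pipe. A gentle press from above with closed fingers will confirm it is seated and square it a little.

```bash
python3 -c "
from h import *
tip((566.5,-15.4,165),5.5)"
```

```text
tip now [488.3 211.9 247.4] toolz [ 0.126  0.011 -0.992] h 6.72 shift [ 40.2 234.6  89.1] spin 1.22 F [-0.8 -1.   0.4] w 82.3 t 31.07
```

```bash
python3 -m jog '[[[10,55,5,0.5],[20,110,20,1],[30,170,40,1],[40,225,60,1.2],[40,234,75,1.2]]]' 0; python3 -m jog '[[[0,0,0,0],[0,0,0,0],[0,0,0,0],[0,0,0,0],[0,0,0,0]]]'; python3 - <<'E'
from h import *
tip((566.5,-15.4,146),5.5)
im,d=arm.get_image('side');b=(130,230,200,300);cv2.imwrite('pics/n1.png',cv2.resize(im[b[0]:b[1],b[2]:b[3]],None,fx=6,fy=6))
E
```

```text
clock: 31.7
position: [543.0, -20.3, 349.5]
ee_rot: [0.997, 0.045, 0.063, -0.002]
contact_force: [0.8, -0.1, 0.0]
gripper_width: 0.2
clock: 32.33
position: [542.9, -19.8, 349.9]
ee_rot: [0.997, 0.046, 0.063, -0.002]
contact_force: [1.0, 0.2, -0.3]
gripper_width: -0.1
tip now [564.7 -17.9 178.3] toolz [ 0.126  0.011 -0.992] h 5.26 shift [-2.1 -2.4 32.3] spin -0.24 F [ 1.   0.2 -0.3] w -0.1 t 32.33
```

View pics/n1.png

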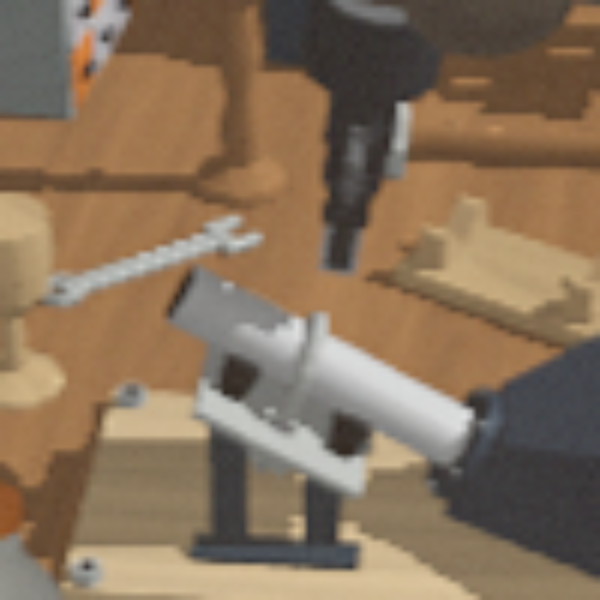

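The fingertip at (338,268) is about 8 mm too far down the slope from the bow crest at (317,320), so I'll shift +x and descend.

```bash
python3 -m jog '[[[5,-2.4,12,0],[4,-2.4,22,0],[4,-2.4,28,0],[4,-2.4,31,0],[4,-2.4,31,0]]]'; python3 -c "
from h import *
tip((571,-15.4,142),5.5)"
```

```text
clock: 33.0
position: [550.6, -16.9, 319.3]
ee_rot: [0.997, 0.046, 0.063, -0.002]
contact_force: [0.4, -0.6, 0.5]
gripper_width: 0.4
tip now [572.3 -15.1 147.7] toolz [ 0.125  0.01  -0.992] h 5.24 shift [-2.   0.1  5.5] spin -0.26 F [ 0.4 -0.6  0.5] w 0.4 t 33.0
```

```bash
python3 -m jog '[[[0,0,2,0],[-0.5,0,4,0],[-1,0,5,0],[-1,0,6,0],[-1,0,6,0]]]'; python3 -c "
from h import *
tip((571,-15.4,142),5.5)"
```

```text
clock: 33.62
position: [550.5, -16.9, 314.8]
ee_rot: [0.997, 0.046, 0.064, -0.002]
contact_force: [-2.7, 0.3, 7.8]
gripper_width: -0.1
tip now [572.5 -15.1 143.2] toolz [ 0.127  0.01  -0.992] h 5.28 shift [-1.7  0.2  1. ] spin -0.22 F [-2.7  0.3  7.8] w -0.1 t 33.62
```

```bash
python3 -m jog '[[[-1,0,2,0],[-2,0,3,0],[-3,0,4,0],[-4,0,5,0],[-4,0,5,0]]]'; python3 -c "
from h import *
tip((571,-15.4,142),5.5)"; python3 -m jog '[[[0,0,-20,0],[0,-20,-60,0],[0,-60,-110,0],[0,-110,-150,0],[-20,-160,-160,0]]]';  python3 -m jog '[[[-30,-40,0,0],[-60,-80,0,0],[-80,-100,0,0],[-80,-100,0,0],[-80,-100,0,0]]]'; python3 chk.py q1; python3 - <<'E'
from h import *
np.set_printoptions(suppress=True,precision=1)
y=np.radians(5.5)
Rb=np.array([[.866*np.cos(y),.866*np.sin(y),.5],[-np.sin(y),np.cos(y),0],[-.5*np.cos(y),-.5*np.sin(y),.866]])
O0={'top':np.array([591.1,-10.8,83.9]),'side':np.array([590.2,-10,87.3])}
for n,box in(('top',(165,190,248,280)),('side',(178,205,240,258))):
    d=np.load(f'pics/q1{n}_d.npy');B=(cloud(n,d)-O0[n])@Rb.T
    reg=np.zeros(d.shape,bool);reg[box[0]:box[1],box[2]:box[3]]=1
    m=reg&(abs(B[...,1])<36)&(abs(B[...,0])<25)&(B[...,2]<75)
    hi=B[m&(B[...,2]>54)];print(n,'bow',len(hi),hi.mean(0),np.percentile(hi,[5,95],0).tolist())
    lg=B[m&(abs(B[...,1])>22.5)&(B[...,2]>8)]
    for a in range(8,60,10):
        q=lg[(lg[:,2]>=a)&(lg[:,2]<a+10)]
        if len(q):print(a,len(q),np.median(q,0))
E
```

```text
clock: 34.25
position: [548.8, -16.9, 314.1]
ee_rot: [0.997, 0.047, 0.069, -0.002]
contact_force: [-3.3, 0.3, 17.0]
gripper_width: 0.3
tip now [572.5 -15.  142.7] toolz [ 0.137  0.011 -0.991] h 5.4 shift [-1.6  0.2  0.5] spin -0.1 F [-3.3  0.3 17. ] w 0.3 t 34.25
clock: 34.88
position: [492.2, 140.2, 472.6]
ee_rot: [0.996, 0.046, 0.072, -0.004]
contact_force: [0.5, 0.9, -1.1]
gripper_width: -0.2
clock: 35.5
position: [404.2, 232.3, 461.2]
ee_rot: [0.996, 0.046, 0.072, -0.004]
contact_force: [-0.4, 0.1, -0.0]
gripper_width: -0.1
top 927 slopes [-0.  0.] y,z [ 0.85 30.65] x range [-98.26 -96.35  88.68  89.6 ] 1.7277219837534024
side 468 slopes [-0.  0.] y,z [-3.96 30.74] x range [-99.98 -97.68  87.76  88.34] 2.250046075849201
top bow 46 [10.3  0.2 57.9] [[6.052802307765649, -14.408483053364437, 54.638473145516805], [14.218779343082494, 16.511264421366278, 61.282592256738226]]
8 5 [ 6.7 23.2 12.1]
18 6 [ 9.  24.8 23.6]
28 8 [ 8.6  1.  32.4]
38 15 [ 9.1 24.7 43.2]
48 3 [ 8.3 24.5 49.5]
side bow 16 [ 8.5  3.6 57.9] [[3.6932709654913225, -11.100628390950257, 55.182790876873355], [12.048924669521401, 15.59062144818297, 60.10996893354556]]
8 8 [ 1.2 24.5 13.3]
18 4 [ 4.7 26.8 24.2]
28 9 [ 3.8 26.8 33.6]
38 5 [ 6.3 24.6 43.1]
48 1 [ 7.  23.8 48.2]
```

```bash
python3 -c "
import cv2
cv2.imwrite('pics/q2.png',cv2.resize(cv2.imread('pics/q1sidef.png')[172:216,225:285],None,fx=12,fy=12,interpolation=cv2.INTER_CUBIC))"
```

```text
(no output)
```

View pics/q2.png

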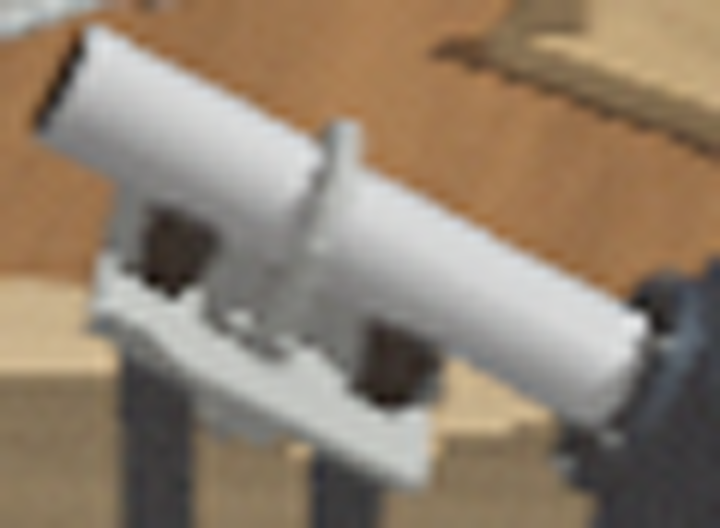

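View pics/q1sidef.png

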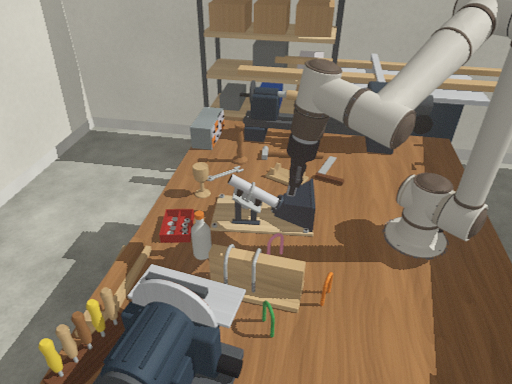

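```bash
python3 -c "
from bench import arm
print(arm.job_done(), arm.read_state()['clock'])"
```

```text
the job is handed in; nothing more can be done
the job is handed in; nothing more can be done
```

The pipe is in both saddles against the seal, and the small U-bolt is over it with both legs through the plate and its bow on the pipe. I handed the job in at about 35.6 s of the 56 s allowed; no verdict was reported.

**Pipe:** I tilted it by pressing it over the upper saddle and slid it down to the seal. The first check showed its low end lifted off the lower saddle (about 3° off), so I pressed it down with closed fingers. The last check gave an angle error under 0.5°, an axis height of 30.7 mm, and a centre about 4 to 6 mm down-slope of the plate's origin (should be 0 to 9).

**U-bolt:** I tilted it by catching its leg ends in the holes, lowered it, then pressed the bow down with 17 N. It stopped where a seated bow should be, with the crest about 60 mm above the plate. It still leans about 7° up-slope (limit 12°), with its centre an estimated 3 mm off in x (limit 8).

**Checks that disagreed:**
- **Across the plate:** the two cameras differ by 4 to 5 mm in y. I went by the arm's own reading while it held the seated pipe. So y (pipe limit 3 mm, bolt limit 4 mm) rests on the saddles and holes rather than on a good measurement.
- **Legs along the slope:** the cameras also differ by about 5 mm in x at the foot of the legs (1.2 and 6.7 mm). I took the smaller, since the hole leaves only 2 mm of play.

In the last side picture the other two U-bolts and the bench items I could see were where they started. The hammer was mostly hidden behind the arm, so I could not check it there. The gripper was clear of everything.

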